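# Fit the bead spinner's battery and click its cover shut

## Robot

A 6-joint arm with a two-finger parallel gripper is mounted at the origin on the work surface; the furniture and walls round the work are solid. World frame = base frame: x ahead of the robot, y to its left, z up, the work surface at z = 0. Lengths are in m, angles in rad, forces in N, time in s.
With the tool pointing down it reaches from about 0.375 to 0.9 m from the base axis. Payload 3.1 kg.
Tool frame: the origin (TCP) lies on the front face of the gripper's body, between the roots of the fingers; the fingertips stand 70 mm ahead of it and the grasp point (between the pads) lies 51 mm ahead of it (bot.grip_point_offset is the distance from the TCP to the grasp point, in m); z points along the fingers, y is the direction in which the jaws open and shut (so a half turn about z gives the same grasp; the last joint's range is limited). The gripper opens to 87 mm and grips with 3 to 60 N. Pads are 19 mm wide; open, the fingers measure 117 mm over their backs; the gripper's body (75 mm by 190 mm) begins 51 mm behind the grasp point.
Start: joints at [1.161, 0.527, 1.433, -0, 1.181, -0.178], TCP at [0.144, 0.608, 0.292] pointing down, gripper open.
Joint ranges: [-3.08, 3.08], [-0.75, 2.2], [0.22, 2.44], [-1.43, 4.57], [0, 2.65], [-2.85, 2.85]. Speed limits (rad/s): [2.79, 2.79, 3.14, 3.14, 3.14, 3.14].

## Interface

Orientations are given as a rotation vector (axis times angle).
In Python, from plant import bot gives the robot as it stands.
- The arm moves only by the tool carry_out, never from a script. Its argument "motion" is a list of rows, each a list of 7 numbers: the turn, a rotation vector about the world's x, y, z in degrees, then the shift along the world's x, y, z in m, then the opening, from 0 (shut) to 1 (fully open). A call has exactly 5 rows; each row shifts and turns the pose as measured when the row begins; what a row does not reach is not made up. A row lasts 1/10 s, in which the tool goes at most 50 mm and 8.59 degrees, less where a joint would pass 70% of its speed; a pose out of reach is approached as far as the arm can. A call with a gripper value outside its range is refused whole. The fingers move at their own pace and stop on an object; the grip force is fixed at half the most. Time passes only in rows, so rows that do not move let the fingers close, or fill a call up. It gives the time, the measured TCP pose, the force and the opening at its end, in the units of the state.
- bot.read_state(): the state, without advancing time (a new reading comes with each control period).
- bot.read_camera(name): name is "scene" or "top" or "wrist"; returns a dict with "pixels" (480x640x3 uint8, red, green, blue), "mtx" (3x3 intrinsics, pixels), "eye" and "rotation" of the camera in the world. Camera axes: x right, y down, z forward; pixel columns grow to the right and rows downward; lengths in m; the calibration is good to about 2 mm. A picture is of the moment at which its call begins. There is no depth.
- bot.hand_in(): hands the job in, once; it reports no verdict.
The state is a dict: "clock": time; "joints": joint angles; "joint_vel": joint speeds; "effort": joint torques, N m; "eef_pos": TCP position; "orientation": TCP orientation; "contact_force": force on the tool from outside, world axes, zero at the start; "wrist_torque": the same for the moment, N m; "opening": finger opening in m.
Only numpy, scipy, OpenCV 4.12 (cv2) and the standard library are available. Lean on these libraries where they do the work, as an engineer would, in place of code of your own. Each camera call takes 0.05 s, during which the arm holds its last target.

## Task

Get the bead spinner ready to run: lay the loose battery in its bay with the nub end towards the bowl and let go of it, then lay the battery cover flat on the bare end of the deck, open end towards the bowl, and slide it under the rails until its flexible tab clicks past the ledge and the cover is fully home. Push gently and stop once it is home: the plastic must not be rammed. Leave the other things on the bench where they are and let go of the cover at the end.

Things in the scene. Friction and masses are not known exactly. Their poses are not given: they have to be found in the camera images.
- spinner: Electric bead spinner: long pale grey case fixed to the table by suction feet, 274 x 80 mm. Origin on the table under the middle of the battery bay; x runs along the case towards the bowl, z up. Flat deck 28 mm above the table, x -116 to 35 mm; then a raised drive head, 53 mm high, to x 158, with a wooden bowl (104 mm across, rim 102 mm high, centre x 110). The head's face at x 35 is the cover's end stop.
- bay (a point): Where the battery's middle lies when seated: over the spinner's origin, 34 mm above the table. The bay is an open pocket in the deck, 54 mm long (x -27 to 27 of the spinner), 27 mm wide, floor 21 mm above the table, so the battery's axis lies 6 mm above the deck. Beside it, x -20 to 18, the deck is free for fingers. Axes as the spinner's.
- rail_mouth (a point): Middle between the first rails' ends, at x -36 of the spinner, on the deck. Two lengths of rail on each side, x -36 to -20 and 18 to 34: walls at y +-27.5 mm, top 7 mm above the deck, with lips reaching in to y +-22.5, gap under them 4 mm. Flared lead-ins open to about y +-30, 9 mm before each rail. Towards -x the deck is bare but for the ledge. Axes as the spinner's.
- ledge (a point): Upper edge of the upright back face of the ledge, at x -56.5 of the spinner, 31 mm above the table. The ledge is a bar 18 mm wide on the middle line of the deck: a ramp rises from x -68 to a crest 4.5 mm above the deck at x -58, then comes the back face, which looks to the bowl; the nose of the cover's tab catches behind it. Axes as the spinner's.
- cover_home (a point): Where the cover's origin lies when fully home: over the spinner's origin on the deck, 28 mm above the table, axes as the spinner's. To start, lay the cover on the bare deck clear of the rails, its origin about 80 mm before this point (towards -x): the ledge and battery pass inside it. Rails leave it 1.5 mm play at each side and upwards.
- cover: Loose pale grey battery cover, 40 g, standing on the table: upside-down trough 70 mm long (x), 37 mm wide over its walls, 24 mm high, open below and at its front (+x, goes first), with flanges 2.5 mm thick, 52 mm wide overall. Origin: centre of its underside. Grip it across the walls near its middle, fingertips 8 to 16 mm above the underside so that they clear the flanges and rails.
- nose (a point): Lower rear edge of the nose, 14 mm wide and 3 mm long, under the springy tab that sticks out 23 mm behind the cover, 8 mm up: at x -55 of the cover, 0.3 mm above its underside. Axes as the cover's with the tab relaxed.
- tab (a joint): Bend of the cover's tab, rad: 0 relaxed, up to about 0.1 with the nose on the ledge. The nose meets the ramp about 15 mm before home; the push needed grows to 13 to 20 N near 5 mm before home, drops as the nose goes over the crest, and the tab snaps down 1.5 mm before home. Then the end stop blocks the cover and the force climbs steeply. Ramming (over 35 N) breaks the tab.
- cell_mid (a point): Middle of the loose battery: plain dark grey cylinder with a pale grey band near the nub end, 26 mm in diameter, 50 mm long, 65 g, lying on its side on the table (axis 13 mm above it). x points along the axis to the nub end; the other axes turn as it rolls.
- nub (a point): Tip of the small steel nub (7 mm wide) on one end of the battery, 25 mm from its middle. Axes as the battery's.
- cell: The battery as a body (see cell_mid); its origin lies on the cylinder's surface, below its middle at the start.
- glass_dish: Eight-sided glass dish of odd beads, 67 mm across, 18 mm high; a bystander. Origin: centre of its underside.
- cream_jar: Low white jar, 45 mm across, 17 mm high; a bystander. Origin: centre of its underside.
- red_pen: Red double-ended marker, 131 mm long, 11 mm thick, lying on the table; a bystander. Origin: centre of its underside.
Things that resemble listed ones, but are neither listed nor needed, are in the scene too. Leave any turquoise or yellow look-alike of the cover alone.

How it is judged:
On the way, in this order (a step that is already met when the one before it is completed fails the run):
1. the battery lies in its bay, within 5 mm of its seat, nub end towards the bowl (distance between cell_mid and bay below 0.005 m and x of nub in the frame of spinner above 0.018 m and linear speed of cell below 0.02 m/s and contact force between the fingers and cell below 0.5 N), for 0.2 s.
2. the cover, flat on the deck and straight within 0.1 rad, has slid at least 10 mm under the first rails and is not yet home (x of cover in the frame of spinner between -0.06 and -0.008 m and y of cover in the frame of spinner between -0.004 and 0.004 m and z of cover in the frame of spinner between 0.025 and 0.0315 m and angle between the x axis of cover and the x axis of spinner, either way round below 0.1 rad), for 0.1 s.
At the end, for the whole second after the job is handed in: The battery lies in its bay within 5 mm of its seat, nub end towards the bowl; the cover is within 2.5 mm of fully home, flat on the deck (within 2.5 mm) and straight, with its tab sprung back down behind the ledge (bend under 0.03 rad); both are at rest (distance between cell_mid and bay below 0.005 m and x of nub in the frame of spinner above 0.018 m and x of cover in the frame of spinner between -0.0025 and 0.002 m and y of cover in the frame of spinner between -0.003 and 0.003 m and z of cover in the frame of spinner between 0.026 and 0.0305 m and angle between the x axis of cover and the x axis of spinner, either way round below 0.06 rad and value of joint tab below 0.03 rad and linear speed of cover below 0.01 m/s and linear speed of cell below 0.02 m/s); the robot touches nothing.
It fails at once if the cover is rammed: more than 35 N between the cover and the spinner while the cover is in the rails (contact force between cover and spinner above 35 N and x of cover in the frame of spinner above -0.06 m and z of cover in the frame of spinner above 0.02 m and y of cover in the frame of spinner between -0.01 and 0.01 m).
It fails at once if the battery is pressed into the spinner with more than 35 N (contact force between cell and spinner above 35 N).
It fails at once if a bystander (dish, jar or marker) is shifted by more than 30 mm (distance of any of glass_dish, cream_jar, red_pen from where it was at the start of the episode above 0.03 m).
It also fails if it takes over 58 s, if anything falls off the work surface, if the arm or the gripper's body presses on something with over 40 N, if the wrist force passes 120 N, or if a joint passes its speed limit or range.

## Working session

There is one attempt and no reset: what is moved stays moved. The work goes in short steps, Python scripts to look and compute and a tool call to move; the robot and the scene stay as the last step left them, time stands still between calls to the robot, and variables do not carry over. Pictures are saved under pics/ and viewed, and the job is handed in when it is done.

Besides the shell and the picture viewer there is one more tool, called after ">>>" as a command line: name --pt "numbers of a row" for each row, then --argument value for the rest. carry_out: Moves the arm, as the interface text tells. Its arguments: {"type":"object","properties":{"motion":{"type":"array","items":{"type":"array","items":{"type":"number"}}}},"required":["motion"]}

```bash
mkdir -p pics; ls
cat > h.py <<'E'
import numpy as np,cv2
from plant import bot
def snap(n,fn):
    c=bot.read_camera(n); cv2.imwrite('pics/'+fn,cv2.cvtColor(c['pixels'],cv2.COLOR_RGB2BGR)); 
    np.savez('pics/'+fn[:-4],**{k:np.array(c[k]) for k in('pixels','mtx','eye','rotation')}); return c
def R(c):
    r=np.array(c['rotation']); return r if r.shape==(3,3) else cv2.Rodrigues(r)[0]
def p2w(c,uv,z):
    uv=np.atleast_2d(uv).astype(float); d=np.c_[uv,np.ones(len(uv))]@np.linalg.inv(c['mtx']).T@R(c).T
    e=np.array(c['eye']); return e+d*((z-e[2])/d[:,2])[:,None]
def w2p(c,X):
    q=(np.atleast_2d(X)-c['eye'])@R(c); q=q@np.array(c['mtx']).T; return q[:,:2]/q[:,2:]
E
python3 - <<'E'
from h import *
for n in('scene','top','wrist'):
    c=snap(n,n+'0.png'); print(n,c['eye'],c['rotation'],c['mtx'])
print(bot.read_state(),bot.grip_point_offset)
E
```

```text
pics
scene [-0.13266168 -0.7680449   0.89038674] [-2.21996626  0.77814816 -0.35944607] [[512.84822838   0.         311.59615871]
 [  0.         512.84822838 238.8400974 ]
 [  0.           0.           1.        ]]
top [ 0.30742125 -0.06017953  1.42620434] [-2.17351681  2.18048669 -0.11876057] [[451.84119073   0.         325.95995935]
 [  0.         451.84119073 240.49799835]
 [  0.           0.           1.        ]]
wrist [0.07305799 0.62519867 0.38303047] [2.28876523 1.80922083 0.24290221] [[399.41665878   0.         320.83179001]
 [  0.         399.41665878 238.55293082]
 [  0.           0.           1.        ]]
{'clock': 0.15, 'joints': array([ 1.16049754e+00,  5.28279954e-01,  1.43361097e+00, -2.25764191e-06,
        1.18139514e+00, -1.78475834e-01]), 'joint_vel': array([ 0.00012937, -0.00301597, -0.00256984,  0.00167127, -0.0012318 ,
        0.00080007]), 'effort': array([ 5.66969939e-04, -4.40429914e+01, -1.76843387e+01,  6.33953582e-02,
        5.52489376e-02, -1.05446566e-04]), 'eef_pos': array([0.14337093, 0.60787422, 0.29147858]), 'orientation': array([-3.63273717e-01, -3.12002495e+00,  2.54613431e-03]), 'contact_force': array([-0.49348237,  0.25018942, -0.46052935]), 'wrist_torque': array([ 0.02206276,  0.00438921, -0.0121571 ]), 'opening': 0.08695395976918849} 0.051
```

View pics/scene0.png

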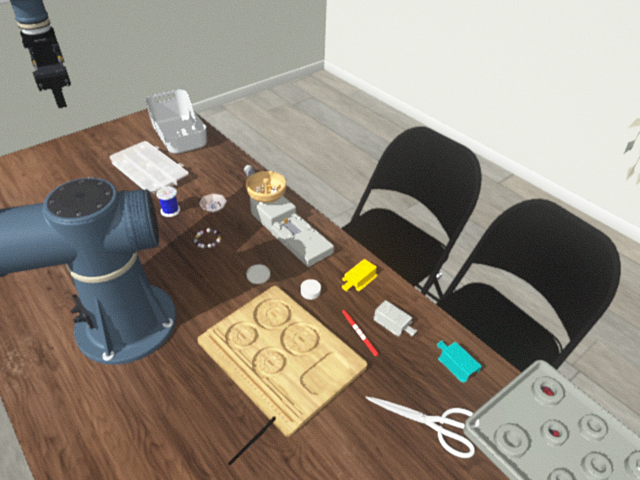

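View pics/top0.png

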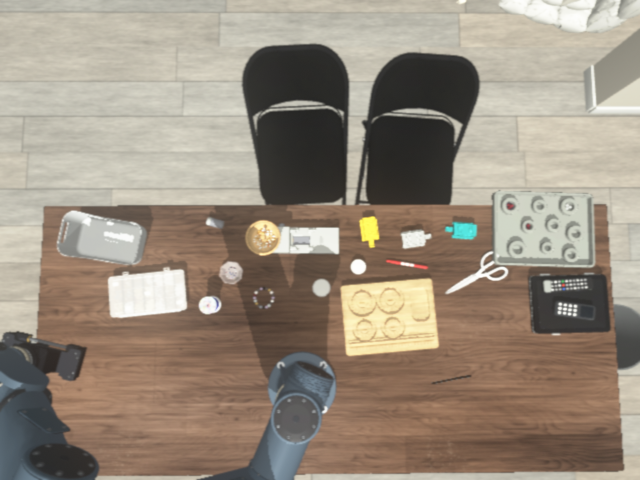

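View pics/wrist0.png

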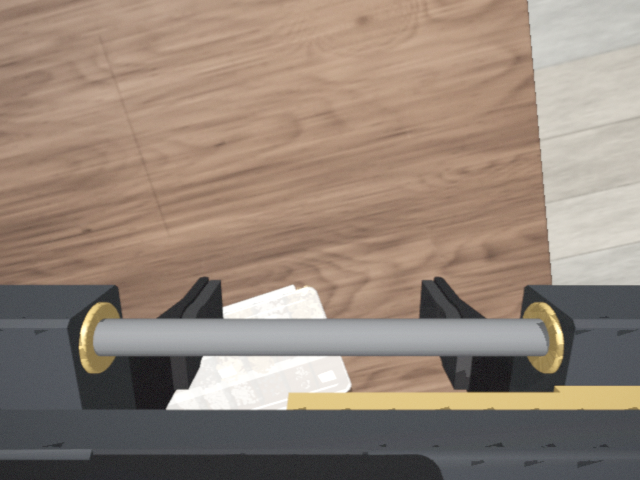

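The top view shows the spinner at (290,240), with a grey cover at (414,238), a yellow look-alike at (369,230) and a turquoise one at (462,230). The grey cylinder at (214,222) is the only battery-like object. The jar is at (358,267), the dish at (231,272) and the pen at (407,264). I'll zoom in on these.

Run:
```python
import cv2,numpy as np
t=cv2.imread('pics/top0.png');s=cv2.imread('pics/scene0.png')
a=cv2.resize(t[205:275,195:345],None,fx=5,fy=5,interpolation=cv2.INTER_CUBIC)
b=cv2.resize(t[205:275,340:490],None,fx=5,fy=5,interpolation=cv2.INTER_CUBIC)
cv2.imwrite('pics/a.png',a);cv2.imwrite('pics/b.png',b)
c=cv2.resize(s[155:275,235:345],None,fx=5,fy=5,interpolation=cv2.INTER_CUBIC);cv2.imwrite('pics/c.png',c)
d=cv2.resize(s[250:390,330:490],None,fx=4,fy=4,interpolation=cv2.INTER_CUBIC);cv2.imwrite('pics/d.png',d)
```

```text
(no output)
```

View pics/a.png

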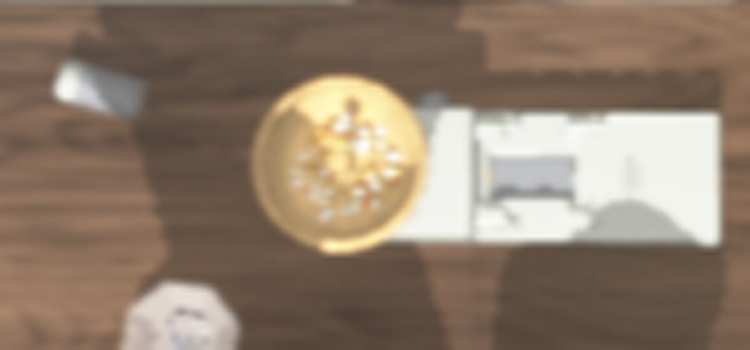

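View pics/b.png

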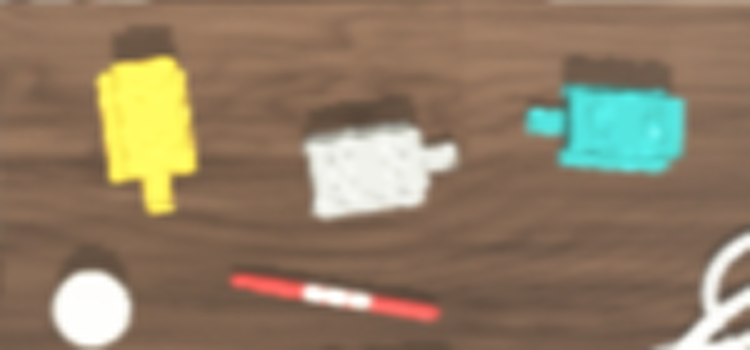

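View pics/c.png

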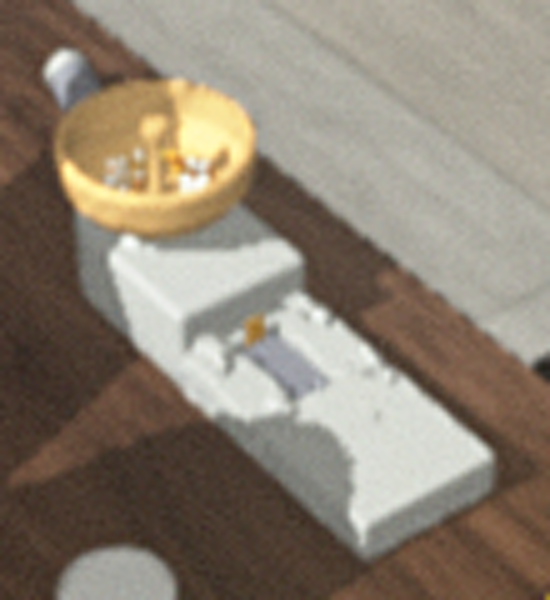

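View pics/d.png

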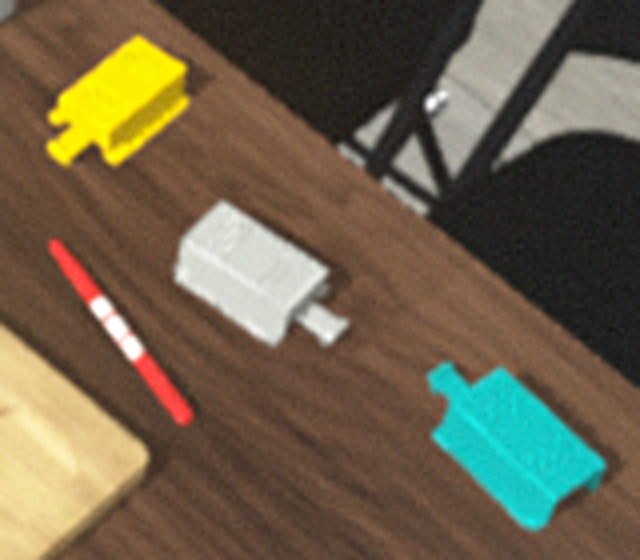

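Run:
```python
from h import *
c=np.load('pics/top0.npz'); 
def o(uv): return np.array(uv)/5
A=np.array([195,205]);B=np.array([340,205])
q=lambda name,base,uv,z: print(name,np.round(p2w(c,base+np.array(uv)/5-0.0,z),4).tolist())
q('cellends',A,[[57,85],[142,100]],.013)
q('deck corners far end',A,[[720,112],[720,244]],.028)
q('head edge',A,[[474,110],[474,240]],.053)
q('bay',A,[[490,178],[575,178]],.021)
q('cover corners',B,[[305,140],[318,215],[428,200],[415,125]],.0025)
q('tab end',B,[[455,155]],.008)
q('bowl',A,[[340,164]],.102)
s=np.load('pics/scene0.npz')
def q2(n,b,k,uv,z): print(n,np.round(p2w(s,np.array(b)+np.array(uv)/k,z),4).tolist())
q2('S deck end corners',(235,155),5,[[365,525],[492,455]],.028)
q2('S battery end top',(235,155),5,[[62,70]],.013)
q2('S bay',(235,155),5,[[245,350],[310,390]],.021)
```

```text
cellends [[0.5049, 0.2989, 0.013], [0.4952, 0.2454, 0.013]]
deck corners far end [[0.4849, -0.1176, 0.028], [0.4024, -0.1171, 0.028]]
head edge [[0.4833, 0.034, 0.053], [0.4036, 0.0337, 0.053]]
bay [[0.4446, 0.0261, 0.021], [0.4444, -0.027, 0.021]]
cover corners [[0.4697, -0.3156, 0.0025], [0.4219, -0.3229, 0.0025], [0.4312, -0.393, 0.0025], [0.4792, -0.3859, 0.0025]]
tab end [[0.4593, -0.4096, 0.008]]
bowl [[0.4452, 0.1093, 0.102]]
S deck end corners [[0.4054, -0.115, 0.028], [0.4836, -0.1159, 0.028]]
S battery end top [[0.5082, 0.2948, 0.013]]
S bay [[0.4398, 0.0253, 0.021], [0.4474, -0.0188, 0.021]]
```

The spinner origin comes out at about (0.444, 0.000) with its x axis along world +y. The cell is at about (0.500, 0.272), and the grey cover at about (0.450, −0.354) with its front towards +y. I'm moving over the battery to check which end has the nub.

>>> carry_out --pt "0 0 -8.5 0.035 -0.033 0 1" --pt "0 0 -8.5 0.035 -0.033 0 1" --pt "0 0 -8.5 0.035 -0.033 0 1" --pt "0 0 -8.5 0.035 -0.033 0 1" --pt "0 0 -8.5 0.035 -0.033 0 1"

```text
clock: 0.65
eef_pos: [0.3175, 0.4413, 0.2898]
orientation: [-1.48, -2.769, -0.001]
contact_force: [1.3, -0.1, -0.8]
opening: 0.0867
```

>>> carry_out --pt "0 0 -8.5 0.035 -0.033 -0.01 1" --pt "0 0 -8.5 0.035 -0.033 -0.01 1" --pt "0 0 -8.5 0.035 -0.033 -0.01 1" --pt "0 0 -8.5 0.035 -0.033 -0.01 1" --pt "0 0 -8.5 0.035 -0.033 -0.01 1"

```text
clock: 1.15
eef_pos: [0.4954, 0.2723, 0.2404]
orientation: [2.393, 2.034, 0.007]
contact_force: [0.1, 0.2, -0.3]
opening: 0.0873
```

Run:
```python
from h import *
c=snap('wrist','w1.png'); s=bot.read_state(); print(s['clock'],s['eef_pos'],s['orientation'],s['joints'],c['eye'],R(c))
```

```text
1.2 [0.50160078 0.26726567 0.23909879] [2.39784399 2.0197792  0.0093251 ] [ 0.29450601  0.51748983  1.63427396 -0.0042824   0.98183058  0.46761669] [0.50762884 0.34459786 0.33225818] [[ 0.98667088 -0.15780969 -0.03970746]
 [-0.16268813 -0.95117057 -0.26231113]
 [ 0.00362667  0.26527468 -0.96416606]]
```

View pics/w1.png

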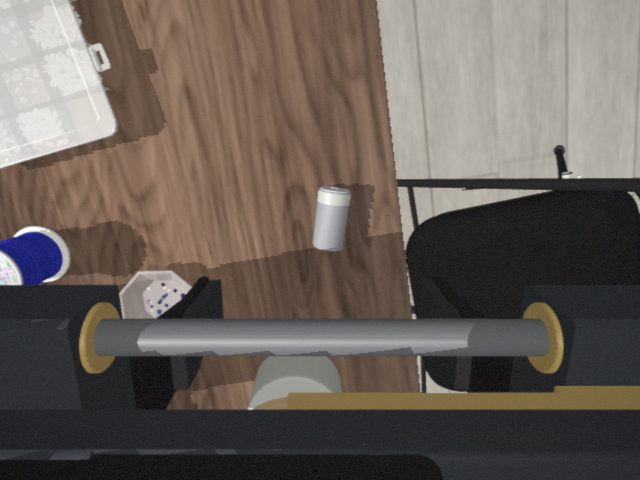

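Run:
```python
from h import *
t=cv2.imread('pics/w1.png');cv2.imwrite('pics/w1c.png',cv2.resize(t[170:270,280:400],None,fx=5,fy=5,interpolation=cv2.INTER_CUBIC))
```

```text
(no output)
```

View pics/w1c.png

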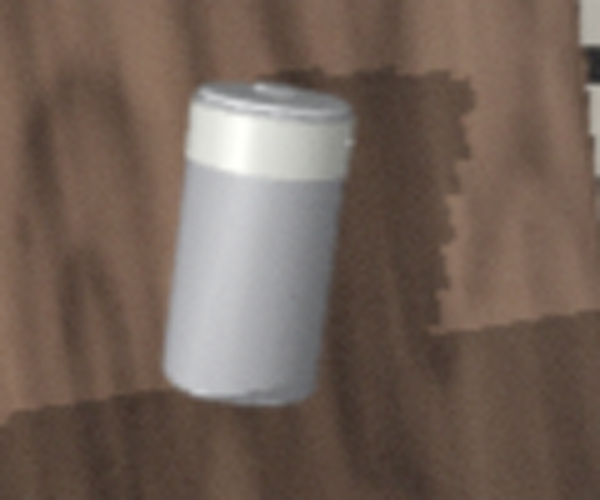

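The battery is the grey cylinder at (331,218). The pale band and nub are at the upper end of the image, which is towards +y, so no half turn is needed.

Run:
```python
from h import *
c=np.load('pics/w1.npz')
def q(uv,z): return p2w(c,np.array([280,170])+np.array(uv)/5,z)
L=q([[190,105],[165,378]],.013);Rr=q([[352,118],[315,395]],.013)
# far (nub) end rim top, near end bottom at table-ish
top=q([[271,95]],.018)[0]; bot_=q([[243,402]],.006)[0]
print(L,Rr,top,bot_); m=(L+Rr)/2; d=m[0]-m[1]; print(m.mean(0),np.degrees(np.arctan2(d[1],d[0])),np.linalg.norm(d),np.linalg.norm(L-Rr,axis=1))
```

```text
[[0.49867906 0.29717433 0.013     ]
 [0.4870543  0.25280101 0.013     ]] [[0.52404395 0.290849   0.013     ]
 [0.51127388 0.24578093 0.013     ]] [0.51169331 0.29739371 0.018     ] [0.49903126 0.24439358 0.006     ]
[0.5052628  0.27165132 0.013     ] 74.74385931721696 0.0463542616069295 [0.02614168 0.02521645]
```

>>> carry_out --pt "0 0 -4.5 0.002 0.001 -0.045 1" --pt "0 0 0 0 0 -0.045 1" --pt "0 0 0 0 0 -0.035 1" --pt "0 0 0 0 0 -0.01 1" --pt "0 0 0 0 0 0 1"

```text
clock: 1.7
eef_pos: [0.5088, 0.2648, 0.1006]
orientation: [2.483, 1.909, 0.018]
contact_force: [-0.1, -0.0, 1.6]
opening: 0.0871
```

```bash
cat >> h.py <<'E'
def st():
    s=bot.read_state(); r=cv2.Rodrigues(np.array(s['orientation']))[0]
    print('t',round(s['clock'],2),'p',np.round(s['eef_pos'],4),'jaw',round(np.degrees(np.arctan2(r[1,1],r[0,1])),2),'z',np.round(r[:,2],4),'F',np.round(s['contact_force'],1),'op',round(s['opening'],4),'q',np.round(s['joints'],2))
    return s
E
python3 - <<'E'
from h import *
st();c=snap('wrist','w2.png'); st()
E
```

```text
t 1.7 p [0.5088 0.2648 0.1006] jaw -14.9 z [ 1.480e-02 -2.000e-04 -9.999e-01] F [-0.1 -0.   1.6] op 0.0871 q [ 0.29  0.74  1.71 -0.01  0.68  0.55]
t 1.75 p [0.5089 0.265  0.1014] jaw -14.89 z [ 1.570e-02  1.000e-04 -9.999e-01] F [0.1 0.1 0.2] op 0.0871 q [ 0.29  0.74  1.71 -0.01  0.68  0.55]
```

View pics/w2.png

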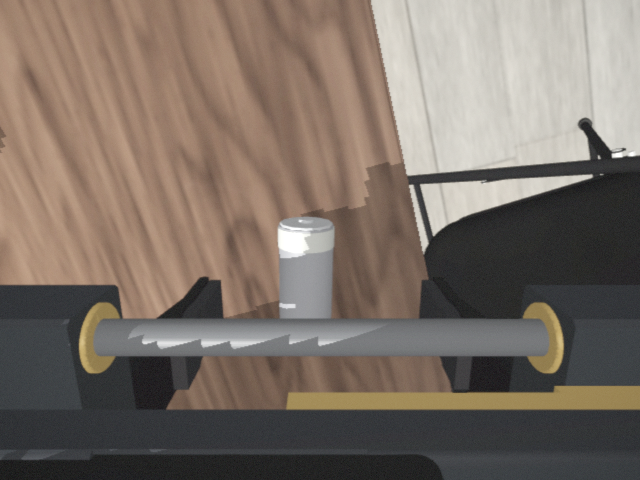

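Run:
```python
from h import *
c=np.load('pics/w2.npz')
a=p2w(c,[[279,262],[333,262],[281,305],[331,305]],.013);print(a,(a[0]+a[1])/2,(a[2]+a[3])/2)
print('rim far top',p2w(c,[[305,217]],.020),'nub',p2w(c,[[305,221]],.013))
```

```text
[[0.49468628 0.28164247 0.013     ]
 [0.51934146 0.27490708 0.013     ]
 [0.48931907 0.26019705 0.013     ]
 [0.51284231 0.25372429 0.013     ]] [0.50701387 0.27827477 0.013     ] [0.50108069 0.25696067 0.013     ]
rim far top [[0.51296201 0.30079814 0.02      ]] nub [[0.51189038 0.29756342 0.013     ]]
```

>>> carry_out --pt "0 0.9 0 -0.005 0.005 0 1" --pt "0 0 0 0 0 -0.015 0.8" --pt "0 0 0 0 0 -0.006 0.6" --pt "0 0 0 0 0 0 0.6" --pt "0 0 0 0 0 0 0.6"

```text
clock: 2.25
eef_pos: [0.5062, 0.2727, 0.0846]
orientation: [2.486, 1.916, 0.015]
contact_force: [-0.4, 0.6, 0.3]
opening: 0.0629
```

Run:
```python
from h import *
st()
```

```text
t 2.25 p [0.5062 0.2727 0.0846] jaw -14.75 z [ 0.0093  0.0035 -1.    ] F [-0.4  0.6  0.3] op 0.0629 q [0.3  0.77 1.7  0.   0.66 0.56]
```

>>> carry_out --pt "0 0.5 0 -0.002 -0.003 -0.004 0.6" --pt "0 0 0 0 0 0 0.6" --pt "0 0 0 0 0 0 0.6" --pt "0 0 0 0 0 0 0.6" --pt "0 0 0 0 0 0 0.6"

```text
clock: 2.75
eef_pos: [0.5045, 0.2693, 0.081]
orientation: [-2.487, -1.916, -0.005]
contact_force: [0.6, -0.2, -0.8]
opening: 0.0521
```

Run:
```python
from h import *
st()
```

```text
t 2.75 p [0.5045 0.2693 0.081 ] jaw -14.77 z [ 0.001   0.0038 -1.    ] F [ 0.6 -0.2 -0.8] op 0.0521 q [0.29 0.77 1.71 0.01 0.66 0.55]
```

>>> carry_out --pt "0 0 0 0 0 -0.001 0.0" --pt "0 0 0 0 0 0 0" --pt "0 0 0 0 0 0 0" --pt "0 0 0 0 0 0 0" --pt "0 0 0 0 0 0 0"

```text
clock: 3.25
eef_pos: [0.5046, 0.2693, 0.0801]
orientation: [-2.487, -1.916, -0.005]
contact_force: [-0.1, 0.4, -0.3]
opening: 0.025
```

>>> carry_out --pt "0 0 0 0 0 0.01 0.0" --pt "0 0 0 0 0 0.02 0" --pt "0 0 0 0 0 0.03 0" --pt "0 0 0 0 0 0.03 0" --pt "0 0 0 0 0 0 0"

```text
clock: 3.75
eef_pos: [0.5035, 0.269, 0.1739]
orientation: [-2.486, -1.915, -0.001]
contact_force: [0.9, 0.2, -0.4]
opening: 0.0254
```

Run:
```python
from h import *
st();c=snap('wrist','w3.png')
```

```text
t 3.75 p [0.5035 0.269  0.1739] jaw -14.77 z [-0.0013  0.0032 -1.    ] F [ 0.9  0.2 -0.4] op 0.0254 q [0.29 0.62 1.67 0.   0.85 0.55]
```

View pics/w3.png

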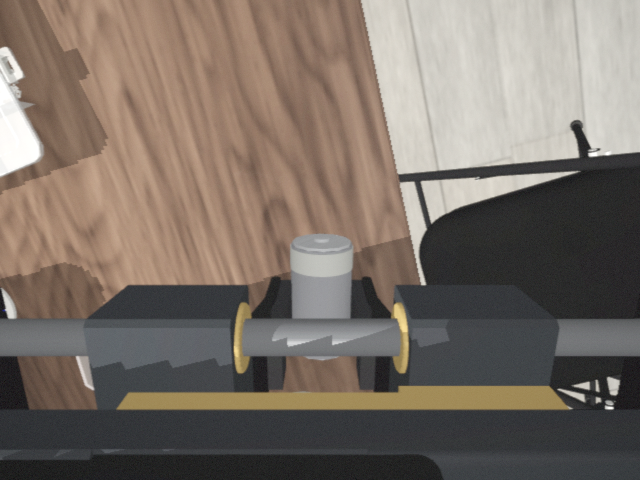

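Run:
```python
from h import *
c=np.load('pics/w3.npz');a=p2w(c,[[321,237],[322,247]],.174-.067);print(a)
d=np.array([np.cos(np.radians(75.23)),np.sin(np.radians(75.23))]);print((a[0,:2]-np.array([.5035,.269]))@d, a[0,:2]-np.array([.5035,.269]))
```

```text
[[0.51174794 0.29820711 0.107     ]
 [0.51104762 0.29394822 0.107     ]]
0.03034474325429887 [0.00824794 0.02920711]
```

>>> carry_out --pt "0 0 0 0 0 0.04 0" --pt "0 0 3 -0.012 -0.03 0.02 0" --pt "0 0 3 -0.012 -0.045 0 0" --pt "0 0 3 -0.012 -0.045 0 0" --pt "0 0 3 -0.012 -0.045 0 0"

```text
clock: 4.3
eef_pos: [0.4525, 0.1034, 0.2304]
orientation: [-2.252, -2.185, 0.007]
contact_force: [0.2, -1.3, 0.4]
opening: 0.0251
```

>>> carry_out --pt "0 0 2.8 -0.009 -0.045 0 0" --pt "0 0 0 -0.002 -0.045 0 0" --pt "0 0 0 0 -0.02 0 0" --pt "0 0 0 0 0 0 0" --pt "0 0 0 0 0 0 0"

```text
clock: 4.8
eef_pos: [0.4354, -0.014, 0.227]
orientation: [-2.196, -2.229, 0.017]
contact_force: [-0.6, 0.8, -0.9]
opening: 0.0252
```

Run:
```python
from h import *
st();c=snap('wrist','w4.png');snap('top','t4.png');snap('scene','s4.png');st()
t=cv2.imread('pics/s4.png');cv2.imwrite('pics/s4c.png',cv2.resize(t[135:275,225:345],None,fx=4,fy=4,interpolation=cv2.INTER_CUBIC))
```

```text
t 4.8 p [ 0.4354 -0.014   0.227 ] jaw 0.84 z [-1.640e-02  9.000e-04 -9.999e-01] F [-0.6  0.8 -0.9] op 0.0252 q [-0.29  0.39  1.95 -0.01  0.81 -0.3 ]
t 4.95 p [ 0.4357 -0.0129  0.2273] jaw 1.02 z [-1.550e-02  4.000e-04 -9.999e-01] F [-0.6  0.9 -0.8] op 0.0252 q [-0.28  0.39  1.95 -0.01  0.81 -0.3 ]
```

View pics/w4.png

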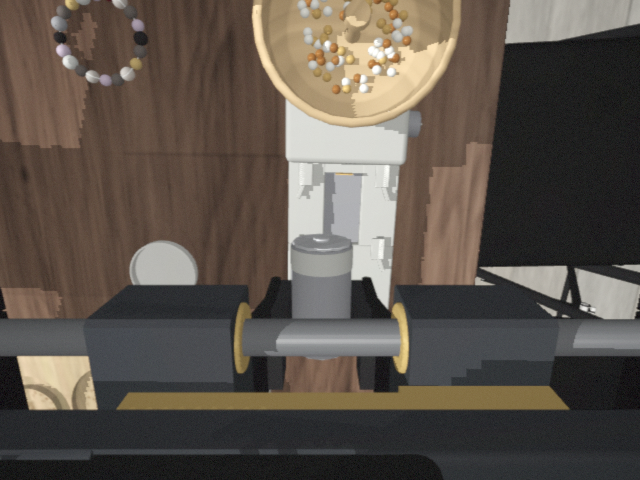

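View pics/s4c.png

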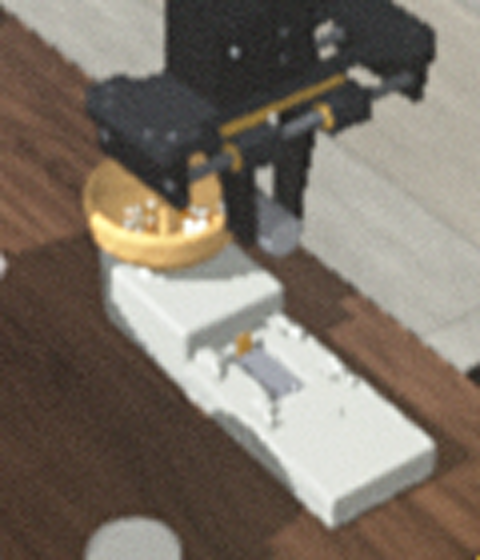

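Run:
```python
from h import *
c=np.load('pics/w4.npz')
t=cv2.imread('pics/w4.png');cv2.imwrite('pics/w4c.png',cv2.resize(t[100:260,270:430],None,fx=5,fy=5,interpolation=cv2.INTER_CUBIC)[:,:800][:600])
cv2.imwrite('pics/w4d.png',cv2.resize(t[140:260,270:430],None,fx=5,fy=5,interpolation=cv2.INTER_CUBIC))
print('nub',p2w(c,[[320.5,236.5]],.160))
```

```text
nub [[0.43438913 0.01627284 0.16      ]]
```

View pics/w4d.png

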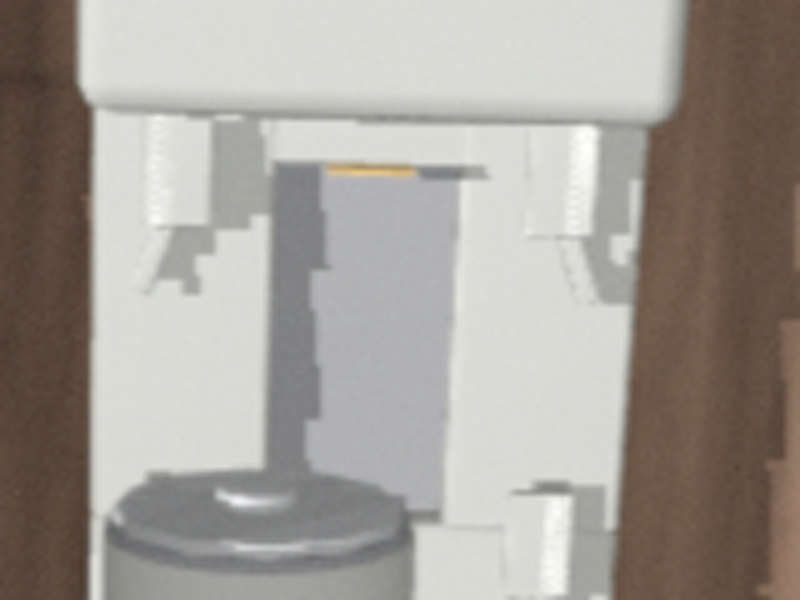

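Run:
```python
from h import *
c=np.load('pics/w4.npz')
def q(uv,z): return np.round(p2w(c,np.array([270,140])+np.array(uv)/5,z),4)
print('bay rim',q([[274,165],[266,465],[460,180],[444,510]],.028).tolist())
print('deck edge',q([[93,130],[90,500],[648,130],[616,500]],.028).tolist())
print('far bay edge, near edge',q([[380,163],[430,523]],.028).tolist())
print('head edge',q([[90,105],[660,122]],.053).tolist(), 'first rail mouthends',q([[510,490]],.035).tolist())
st()
```

```text
bay rim [[0.4351, 0.0279, 0.028], [0.4346, -0.0169, 0.028], [0.462, 0.0262, 0.028], [0.4616, -0.0234, 0.028]]
deck edge [[0.409, 0.0326, 0.028], [0.408, -0.0228, 0.028], [0.4886, 0.0337, 0.028], [0.4874, -0.0214, 0.028]]
far bay edge, near edge [[0.4504, 0.0285, 0.028], [0.4596, -0.0255, 0.028]]
head edge [[0.411, 0.0381, 0.053], [0.4857, 0.037, 0.053]] first rail mouthends [[0.4706, -0.0182, 0.035]]
t 4.95 p [ 0.4357 -0.0129  0.2273] jaw 1.02 z [-1.550e-02  4.000e-04 -9.999e-01] F [-0.6  0.9 -0.8] op 0.0252 q [-0.28  0.39  1.95 -0.01  0.81 -0.3 ]
```

>>> carry_out --pt "0 -0.9 -1.5 0.011 0.008 -0.02 0" --pt "0 0 0 0 0 -0.03 0" --pt "0 0 0 0 0 -0.025 0" --pt "0 0 0 0 0 -0.005 0" --pt "0 0 0 0 0 0 0"

```text
clock: 5.45
eef_pos: [0.4487, 0.0011, 0.1459]
orientation: [2.218, 2.22, 0.006]
contact_force: [0.8, 0.4, -0.5]
opening: 0.0251
```

Run:
```python
from h import *
st();c=snap('wrist','w5.png');snap('top','t5.png');snap('scene','s5.png');st()
t=cv2.imread('pics/s5.png');cv2.imwrite('pics/s5c.png',cv2.resize(t[155:275,235:345],None,fx=5,fy=5,interpolation=cv2.INTER_CUBIC))
t=cv2.imread('pics/w5.png');cv2.imwrite('pics/w5c.png',cv2.resize(t[140:360,220:430],None,fx=2.7,fy=2.7,interpolation=cv2.INTER_CUBIC))
```

```text
t 5.45 p [0.4487 0.0011 0.1459] jaw 0.05 z [ 5.5e-03  2.0e-04 -1.0e+00] F [ 0.8  0.4 -0.5] op 0.0251 q [-0.25  0.56  2.    0.    0.58 -0.25]
t 5.6 p [4.494e-01 4.000e-04 1.472e-01] jaw 0.0 z [ 8.7e-03 -7.0e-04 -1.0e+00] F [-0.9 -0.2 -0.4] op 0.0251 q [-0.25  0.56  2.    0.    0.58 -0.25]
```

View pics/w5c.png

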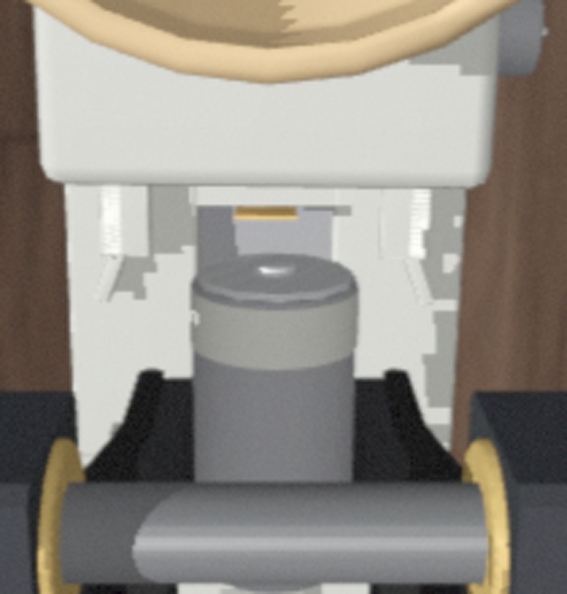

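View pics/s5c.png

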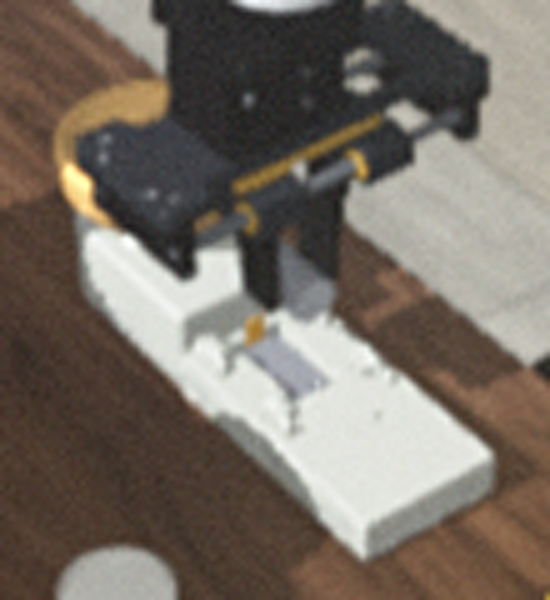

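Run:
```python
from h import *
c=np.load('pics/w5.npz');k=2.7
def q(uv,z): return np.round(p2w(c,np.array([220,140])+np.array(uv)/k,z),4)
print('deck',q([[68,190],[77,440],[466,190],[456,440]],.028).tolist())
print('bay',q([[197,206],[335,206]],.028).tolist())
print('rail posts outer',q([[103,250],[428,250]],.035).tolist())
print('batt',q([[192,300],[357,300],[195,470],[353,470]],.0795).tolist(),'nub',q([[274,268]],.0795).tolist())
print('head edge',q([[60,183],[480,185]],.053).tolist())
```

```text
deck [[0.4096, 0.0319, 0.028], [0.4088, -0.0217, 0.028], [0.4884, 0.0318, 0.028], [0.4888, -0.022, 0.028]]
bay [[0.4351, 0.0287, 0.028], [0.4625, 0.0286, 0.028]]
rail posts outer [[0.4171, 0.0215, 0.035], [0.4802, 0.0214, 0.035]]
batt [[0.4374, 0.0252, 0.0795], [0.4627, 0.0251, 0.0795], [0.4373, -0.0034, 0.0795], [0.4626, -0.0035, 0.0795]] nub [[0.45, 0.0303, 0.0795]]
head edge [[0.413, 0.0383, 0.053], [0.486, 0.0378, 0.053]]
```

>>> carry_out --pt "0 0.5 0 -0.001 -0.0035 0 0" --pt "0 0 0 0 0 -0.012 0" --pt "0 0 0 0 0 -0.012 0" --pt "0 0 0 0 0 -0.008 0" --pt "0 0 0 0 0 0 0"

```text
clock: 6.1
eef_pos: [0.4515, -0.0048, 0.119]
orientation: [2.214, 2.214, 0.007]
contact_force: [-1.0, 0.3, -0.8]
opening: 0.0249
```

Run:
```python
from h import *
st();c=snap('wrist','w6.png')
t=cv2.imread('pics/w6.png');cv2.imwrite('pics/w6c.png',cv2.resize(t[140:360,220:430],None,fx=2.7,fy=2.7,interpolation=cv2.INTER_CUBIC))
```

```text
t 6.1 p [ 0.4515 -0.0048  0.119 ] jaw -0.0 z [ 0.0101 -0.004  -0.9999] F [-1.   0.3 -0.8] op 0.0249 q [-0.26  0.62  2.01 -0.    0.5  -0.26]
```

View pics/w6c.png

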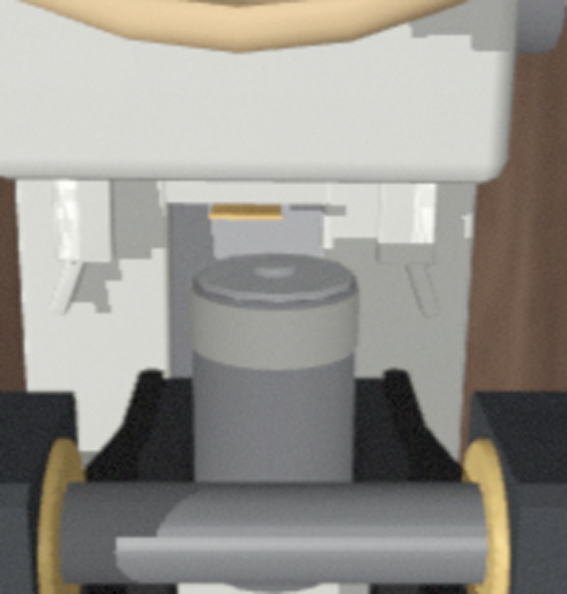

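>>> carry_out --pt "0.2 0.6 0 -0.003 0.001 0 0" --pt "0 0 0 0 0 0 0" --pt "0 0 0 0 0 -0.005 0" --pt "0 0 0 0 0 -0.003 0" --pt "0 0 0 0 0 0 0"

```text
clock: 6.65
eef_pos: [0.4493, -0.0041, 0.1123]
orientation: [2.22, 2.219, 0.001]
contact_force: [0.4, -0.7, -0.9]
opening: 0.0252
```

Run:
```python
from h import *
st();c=snap('wrist','w7.png')
t=cv2.imread('pics/w7.png');cv2.imwrite('pics/w7c.png',cv2.resize(t[140:360,220:430],None,fx=2.7,fy=2.7,interpolation=cv2.INTER_CUBIC))
```

```text
t 6.65 p [ 0.4493 -0.0041  0.1123] jaw -0.0 z [ 0.0026 -0.0013 -1.    ] F [ 0.4 -0.7 -0.9] op 0.0252 q [-0.26  0.64  2.01 -0.    0.49 -0.26]
```

View pics/w7c.png

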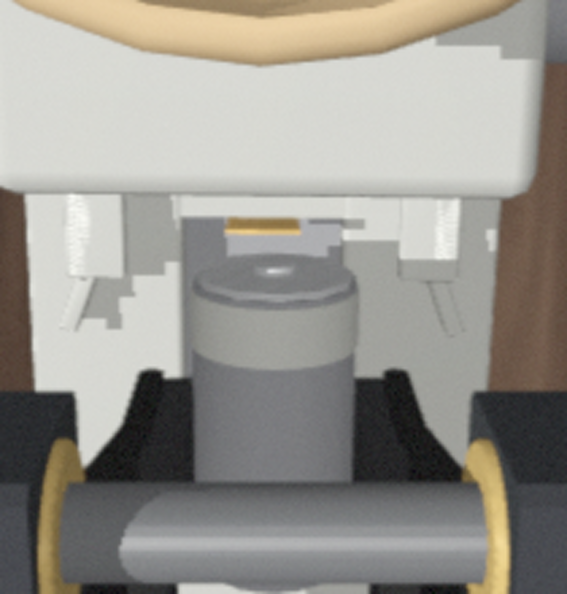

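Run:
```python
from h import *
c=np.load('pics/w7.npz');k=2.7
def q(uv,z): return np.round(p2w(c,np.array([220,140])+np.array(uv)/k,z),4)
print('deck',q([[27,200],[36,390],[499,200],[491,390]],.028).tolist())
print('bay',q([[180,217],[345,217]],.028).tolist())
print('rail outer',q([[70,270],[457,270]],.035).tolist())
print('batt',q([[192,300],[357,300],[195,470],[353,470]],.1123-.067).tolist(),'nub',q([[274,268]],.0453).tolist())
```

```text
deck [[0.4094, 0.0318, 0.028], [0.4089, -0.0021, 0.028], [0.488, 0.0316, 0.028], [0.4885, -0.0023, 0.028]]
bay [[0.4348, 0.0289, 0.028], [0.4624, 0.0288, 0.028]]
rail outer [[0.4173, 0.0217, 0.035], [0.4803, 0.0215, 0.035]]
batt [[0.4378, 0.0197, 0.0453], [0.4632, 0.0197, 0.0453], [0.4377, -0.009, 0.0453], [0.4631, -0.009, 0.0453]] nub [[0.4504, 0.0248, 0.0453]]
```

>>> carry_out --pt "0 0.1 0 -0.0015 0.002 0 0" --pt "0 0 0 0 0 -0.004 0" --pt "0 0 0 0 0 -0.003 0" --pt "0 0 0 0 0 -0.001 0" --pt "0 0 0 0 0 0 0"

```text
clock: 7.2
eef_pos: [0.4475, -0.0018, 0.1035]
orientation: [2.221, 2.221, -0.001]
contact_force: [-0.3, -0.4, -0.9]
opening: 0.025
```

Run:
```python
from h import *
st()
```

```text
t 7.2 p [ 0.4475 -0.0018  0.1035] jaw 0.01 z [ 3.0e-04 -1.2e-03 -1.0e+00] F [-0.3 -0.4 -0.9] op 0.025 q [-0.25  0.66  2.02 -0.    0.47 -0.25]
```

>>> carry_out --pt "0 0 0 0.0003 0 -0.0015 0" --pt "0 0 0 0 0 -0.0005 0" --pt "0 0 0 0 0 0 0" --pt "0 0 0 0 0 0 0" --pt "0 0 0 0 0 0 0"

```text
clock: 7.7
eef_pos: [0.448, -0.0019, 0.1014]
orientation: [2.221, 2.221, -0.001]
contact_force: [-0.3, 1.2, -0.3]
opening: 0.0249
```

Run:
```python
from h import *
st();c=snap('wrist','w8.png')
t=cv2.imread('pics/w8.png');cv2.imwrite('pics/w8c.png',cv2.resize(t[140:360,220:430],None,fx=2.7,fy=2.7,interpolation=cv2.INTER_CUBIC))
```

```text
t 7.7 p [ 0.448  -0.0019  0.1014] jaw 0.0 z [ 6.0e-04 -1.2e-03 -1.0e+00] F [-0.3  1.2 -0.3] op 0.0249 q [-0.25  0.66  2.02 -0.    0.46 -0.25]
```

View pics/w8c.png

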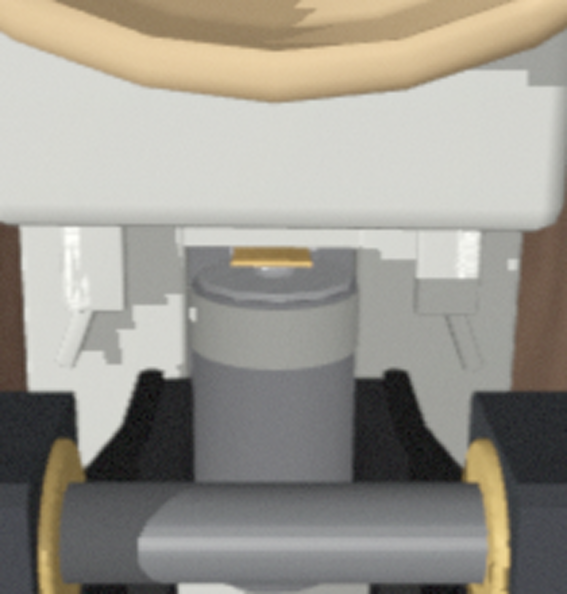

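>>> carry_out --pt "0 0 0 0 0 0 0.4" --pt "0 0 0 0 0 0 0.5" --pt "0 0 0 0 0 0 0.55" --pt "0 0 0 0 0 0 0.55" --pt "0 0 0 0 0 0 0.55"

```text
clock: 8.25
eef_pos: [0.4482, -0.0019, 0.1017]
orientation: [2.22, 2.22, -0.0]
contact_force: [0.1, -0.5, -0.6]
opening: 0.0471
```

>>> carry_out --pt "0 0 0 -0.001 0 0.01 0.55" --pt "0 0 0 -0.001 0 0.02 0.55" --pt "0 0 0 0 0 0.02 0.55" --pt "0 0 0 0 0 0.02 0.55" --pt "0 0 0 0 0 0 0.55"

```text
clock: 8.75
eef_pos: [0.445, -0.0017, 0.1756]
orientation: [2.221, 2.221, -0.002]
contact_force: [1.4, -0.4, -0.3]
opening: 0.0477
```

Run:
```python
from h import *
st();c=snap('wrist','w9.png')
t=cv2.imread('pics/w9.png');cv2.imwrite('pics/w9c.png',cv2.resize(t[140:360,220:430],None,fx=2.7,fy=2.7,interpolation=cv2.INTER_CUBIC))
```

```text
t 8.75 p [ 0.445  -0.0017  0.1756] jaw 0.0 z [-4.e-04 -9.e-04 -1.e+00] F [ 1.4 -0.4 -0.3] op 0.0477 q [-0.26  0.5   1.98 -0.    0.66 -0.25]
```

View pics/w9c.png

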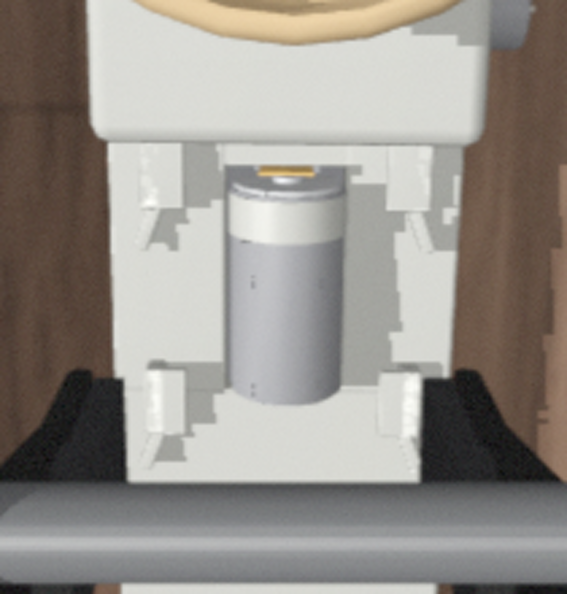

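Run:
```python
from h import *
c=np.load('pics/w9.npz');k=2.7
def q(uv,z): return np.round(p2w(c,np.array([220,140])+np.array(uv)/k,z),4)
print('rear rim top if seated',q([[285,403]],.047).tolist(),'rear side at deck height',q([[230,387],[342,385]],.034).tolist())
print('bay near edge',q([[215,390],[360,388]],.028).tolist(),'far',q([[225,168],[350,168]],.028).tolist())
print('axis',q([[230,210],[346,210],[229,370],[342,370]],.034).tolist(),'nub',q([[286,180]],.034).tolist())
# predict seated battery outline with origin
o=np.array([.4487,.0017,0])
for y in(-.025,.024):
  print(y,np.round((w2p(c,[o+[0,y,.047],o+[.013,y,.034],o+[-.013,y,.034]])-[220,140])*k,0).tolist())
```

```text
rear rim top if seated [[0.4484, -0.0209, 0.047]] rear side at deck height [[0.4358, -0.0223, 0.034], [0.4618, -0.0219, 0.034]]
bay near edge [[0.432, -0.0255, 0.028], [0.4665, -0.0251, 0.028]] far [[0.4351, 0.0279, 0.028], [0.4632, 0.0279, 0.028]]
axis [[0.4363, 0.0196, 0.034], [0.462, 0.0196, 0.034], [0.4357, -0.0181, 0.034], [0.4617, -0.0182, 0.034]] nub [[0.4487, 0.0264, 0.034]]
-0.025 [[286.0, 413.0], [342.0, 391.0], [229.0, 391.0]]
0.024 [[287.0, 195.0], [345.0, 183.0], [227.0, 183.0]]
```

>>> carry_out --pt "0 0 1.5 0 -0.045 0.02 1" --pt "0 0 1.5 0 -0.045 0.02 1" --pt "0 0 1.5 0 -0.045 0 1" --pt "0 0 1.5 0 -0.045 0 1" --pt "0 0 1.5 0 -0.045 0 1"

```text
clock: 9.3
eef_pos: [0.4408, -0.2267, 0.214]
orientation: [-2.044, -2.374, 0.006]
contact_force: [0.0, 0.5, -0.7]
opening: 0.0795
```

>>> carry_out --pt "0 0 0 0.003 -0.045 0 1" --pt "0 0 0 0.003 -0.045 0 1" --pt "0 0 0 0.003 -0.03 0 1" --pt "0 0 0 0 0 0 1" --pt "0 0 0 0 0 0 1"

```text
clock: 9.8
eef_pos: [0.4468, -0.3573, 0.2093]
orientation: [-2.051, -2.363, 0.007]
contact_force: [-0.8, -0.1, 0.4]
opening: 0.0866
```

Run:
```python
from h import *
st();c=snap('wrist','w10.png')
```

```text
t 9.8 p [ 0.4468 -0.3573  0.2093] jaw 8.07 z [-0.0123  0.0051 -0.9999] F [-0.8 -0.1  0.4] op 0.0866 q [-0.87  0.57  1.64 -0.01  0.95 -1.  ]
```

View pics/w10.png

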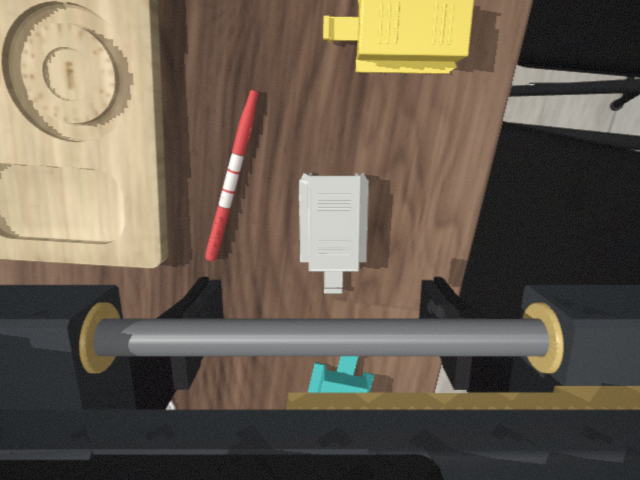

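The wrist view shows the grey cover at (333,222) with its tab at (333,282) pointing −y and its open front towards +y. The yellow one (415,30) and the turquoise one (340,375) are clear of it.

Run:
```python
from h import *
c=np.load('pics/w10.npz')
t=cv2.imread('pics/w10.png');cv2.imwrite('pics/w10c.png',cv2.resize(t[160:300,270:400],None,fx=4.2,fy=4.2,interpolation=cv2.INTER_CUBIC))
```

```text
(no output)
```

View pics/w10c.png

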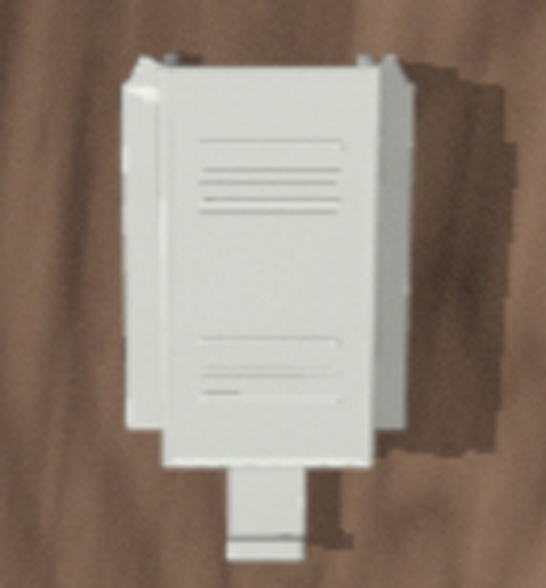

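Run:
```python
from h import *
c=np.load('pics/w10.npz');k=4.2
def q(uv,z): return np.round(p2w(c,np.array([270,160])+np.array(uv)/k,z),4)
T=q([[161,67],[378,66],[372,466],[163,466]],.024);print('top',T.tolist(),T.mean(0))
F=q([[127,428],[405,428]],.0025);print('flange rear',F.tolist(),F.mean(0)); F=q([[122,90],[414,90]],.0025);print(F.tolist(),F.mean(0))
for a,b in((3,0),(2,1)):
  d=T[a]-T[b]; d=-d; print(np.degrees(np.arctan2(d[1],d[0])),np.linalg.norm(d))
print('tab',q([[228,560],[303,560]],.011).tolist())
print('pen',p2w(c,[[212,258],[256,95]],.005))
```

```text
top [[0.4311, -0.3168, 0.024], [0.4663, -0.3117, 0.024], [0.4767, -0.3804, 0.024], [0.4405, -0.3857, 0.024]] [ 0.45365 -0.34865  0.024  ]
flange rear [[0.433, -0.3869, 0.0025], [0.4845, -0.3795, 0.0025]] [ 0.45875 -0.3832   0.0025 ]
[[0.4241, -0.3243, 0.0025], [0.4755, -0.317, 0.0025]] [ 0.4498  -0.32065  0.0025 ]
97.76887688496895 0.0695382628485929
98.60823637192748 0.06948273166765974
tab [[0.455, -0.407, 0.011], [0.4688, -0.405, 0.011]]
pen [[ 0.36429519 -0.39273283  0.005     ]
 [ 0.38679627 -0.26814961  0.005     ]]
```

>>> carry_out --pt "-0.3 -0.7 0 0.007 0.0085 0 0.7" --pt "0 0 0 0 0 -0.03 0.7" --pt "0 0 0 0 0 -0.04 0.7" --pt "0 0 0 0 0 -0.02 0.7" --pt "0 0 0 0 0 0 0.7"

```text
clock: 10.35
eef_pos: [0.4559, -0.338, 0.118]
orientation: [2.05, 2.38, 0.004]
contact_force: [-0.2, -0.2, 0.6]
opening: 0.0626
```

Run:
```python
from h import *
st()
```

```text
t 10.35 p [ 0.4559 -0.338   0.118 ] jaw 8.52 z [ 0.0021  0.0014 -1.    ] F [-0.2 -0.2  0.6] op 0.0626 q [-0.84  0.7   1.71  0.    0.73 -0.99]
```

>>> carry_out --pt "0 0.1 -0.3 -0.002 -0.01 0 0.7" --pt "0 0 0 0 0 0 0.7" --pt "0 0 0 0 0 0 0.7" --pt "0 0 0 0 0 0 0.7" --pt "0 0 0 0 0 0 0.7"

```text
clock: 10.85
eef_pos: [0.4559, -0.347, 0.1224]
orientation: [2.05, 2.374, 0.002]
contact_force: [0.4, -0.5, 0.6]
opening: 0.0612
```

Run:
```python
from h import *
st();c=snap('wrist','w11.png')
```

```text
t 10.85 p [ 0.4559 -0.347   0.1224] jaw 8.39 z [ 0.0044 -0.0023 -1.    ] F [ 0.4 -0.5  0.6] op 0.0612 q [-0.85  0.7   1.7   0.    0.74 -0.99]
```

View pics/w11.png

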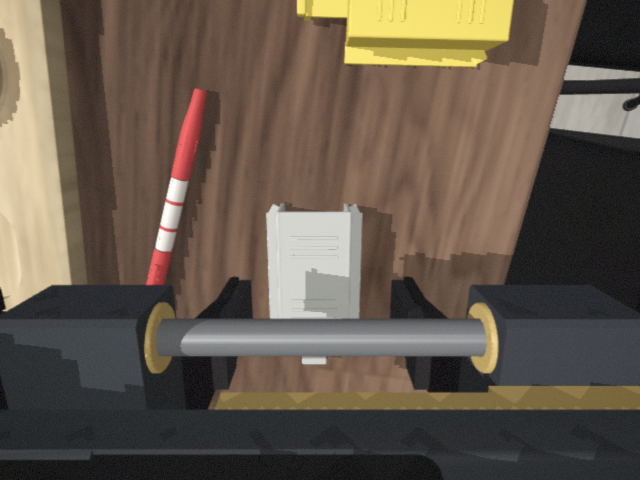

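>>> carry_out --pt "0.1 0.2 -0.2 -0.002 -0.0015 -0.01 0.7" --pt "0 0 0 0 0 -0.015 0.7" --pt "0 0 0 0 0 -0.01 0.7" --pt "0 0 0 0 0 0 0.7" --pt "0 0 0 0 0 0 0.7"

```text
clock: 11.4
eef_pos: [0.4535, -0.3493, 0.0855]
orientation: [2.057, 2.372, -0.0]
contact_force: [-0.8, -0.5, 1.0]
opening: 0.061
```

Run:
```python
from h import *
st()
```

```text
t 11.4 p [ 0.4535 -0.3493  0.0855] jaw 8.11 z [ 0.0013 -0.0015 -1.    ] F [-0.8 -0.5  1. ] op 0.061 q [-0.85  0.76  1.71 -0.    0.67 -0.99]
```

>>> carry_out --pt "0 0 0 0 0 -0.003 0.7" --pt "0 0 0 0 0 0 0.3" --pt "0 0 0 0 0 0 0" --pt "0 0 0 0 0 0 0" --pt "0 0 0 0 0 0 0"

```text
clock: 11.9
eef_pos: [0.4539, -0.3498, 0.0832]
orientation: [2.056, 2.37, -0.001]
contact_force: [0.3, -0.3, -0.4]
opening: 0.0368
```

>>> carry_out --pt "0 0 0 0 0 0 0" --pt "0 0 0 0 0 0.01 0" --pt "0 0 0 0 0 0.02 0" --pt "0 0 0 0 0 0.03 0" --pt "0 0 0 0 0 0 0"

```text
clock: 12.4
eef_pos: [0.4536, -0.3494, 0.1461]
orientation: [2.057, 2.371, -0.001]
contact_force: [-0.0, -0.9, -0.8]
opening: 0.037
```

Run:
```python
from h import *
st();c=snap('wrist','w12.png')
```

```text
t 12.4 p [ 0.4536 -0.3494  0.1461] jaw 8.12 z [ 0.0015 -0.0017 -1.    ] F [-0.  -0.9 -0.8] op 0.037 q [-0.85  0.66  1.68 -0.    0.79 -0.99]
```

View pics/w12.png

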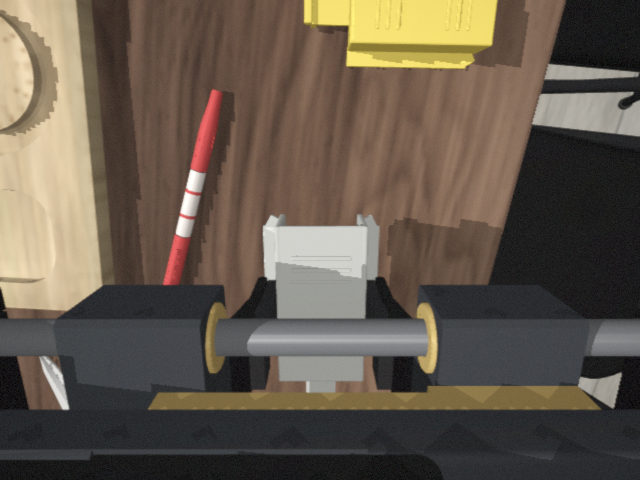

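Run:
```python
from h import *
c=np.load('pics/w12.npz')
z=.1461-.083
a=p2w(c,[[276,226],[367,226]],z+.024);print(a,a.mean(0), np.degrees(np.arctan2(*(a[1]-a[0])[[1,0]])))
b=p2w(c,[[264,227],[379,227]],z+.0025);print(b)
d=np.array([-np.sin(np.radians(8.12)),np.cos(np.radians(8.12))]);print((a.mean(0)[:2]-[.4536,-.3494])@d)
```

```text
[[ 0.43206799 -0.31564296  0.0871    ]
 [ 0.46702566 -0.31072432  0.0871    ]] [ 0.44954682 -0.31318364  0.0871    ] 8.00908608432133
[[ 0.42515839 -0.32243923  0.0656    ]
 [ 0.47568194 -0.31533062  0.0656    ]]
0.036425767788113544
```

>>> carry_out --pt "0 0 -1.5 0 0.03 0.02 0" --pt "0 0 -1.5 0 0.045 0 0" --pt "0 0 -1.5 0 0.045 0 0" --pt "0 0 -1.5 0 0.045 0 0" --pt "0 0 -1.5 0 0.025 0 0"

```text
clock: 12.95
eef_pos: [0.4512, -0.1574, 0.1634]
orientation: [2.224, 2.217, -0.002]
contact_force: [0.1, 0.4, 0.6]
opening: 0.0367
```

Run:
```python
from h import *
st()
```

```text
t 12.95 p [ 0.4512 -0.1574  0.1634] jaw -0.18 z [-3.0e-04 -1.8e-03 -1.0e+00] F [0.1 0.4 0.6] op 0.0367 q [-0.57  0.55  1.91 -0.    0.68 -0.56]
```

>>> carry_out --pt "0 0 0 -0.001 0.035 0 0" --pt "0 0 0 -0.001 0.03 -0.01 0" --pt "0 0 0 0 0 -0.01 0" --pt "0 0 0 0 0 0 0" --pt "0 0 0 0 0 0 0"

```text
clock: 13.45
eef_pos: [0.4462, -0.0857, 0.1409]
orientation: [-2.216, -2.219, 0.006]
contact_force: [-0.3, -0.4, -0.3]
opening: 0.0364
```

Run:
```python
from h import *
st();c=snap('wrist','w13.png');st()
```

```text
t 13.45 p [ 0.4462 -0.0857  0.1409] jaw 0.1 z [-0.0067  0.0013 -1.    ] F [-0.3 -0.4 -0.3] op 0.0364 q [-0.44  0.58  1.98 -0.    0.59 -0.44]
t 13.5 p [ 0.4463 -0.0861  0.141 ] jaw 0.07 z [-0.0062  0.0011 -1.    ] F [ 0.1  0.5 -0.4] op 0.0367 q [-0.44  0.58  1.98 -0.    0.59 -0.44]
```

View pics/w13.png

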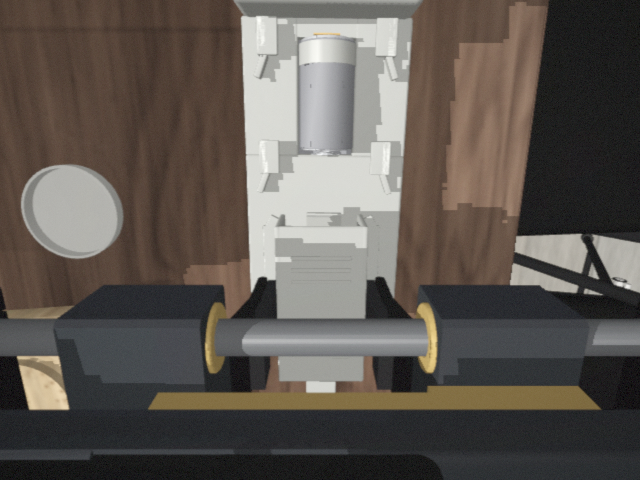

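Run:
```python
from h import *
c=np.load('pics/w13.npz')
t=cv2.imread('pics/w13.png');cv2.imwrite('pics/w13c.png',cv2.resize(t[130:260,230:420],None,fx=4.2,fy=4.2,interpolation=cv2.INTER_CUBIC))
def q(uv,z): return np.round(p2w(c,uv,z),4)
print(q([[245,60],[411,60],[249,230],[399,230]],.028).tolist())
```

```text
[[0.4101, 0.0186, 0.028], [0.4887, 0.0186, 0.028], [0.4081, -0.0644, 0.028], [0.4873, -0.0643, 0.028]]
```

View pics/w13c.png

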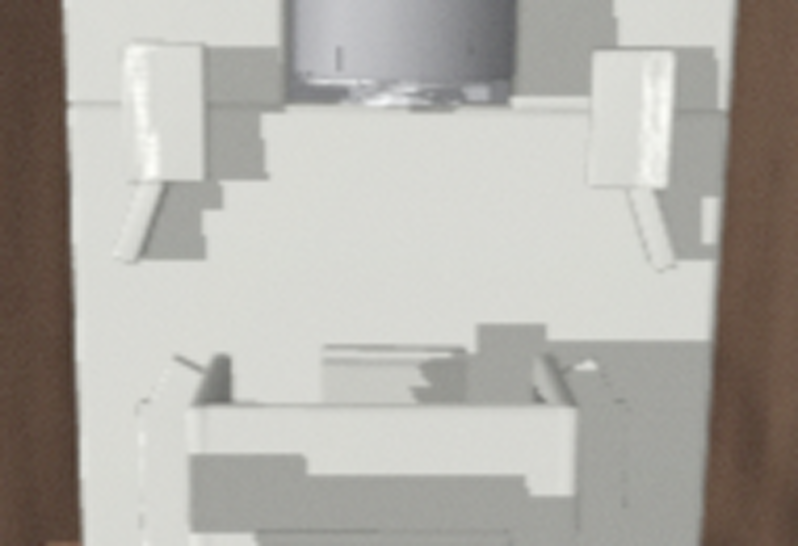

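Run:
```python
from h import *
c=np.load('pics/w13.npz')
def q(uv,z): return np.round(p2w(c,np.array([230,130])+np.array(uv)/4.2,z),4)
print('rail1 outer/lead ends',q([[130,182],[668,186]],.035).tolist(),q([[118,260],[668,268]],.033).tolist())
print('lip inner', q([[204,182],[590,186]],.035).tolist())
print('ledge crest back edge',q([[323,346],[467,346]],.031).tolist())
print('bay edge',q([[300,108],[515,106]],.028).tolist())
print('cover front top',q([[190,405],[577,405]],.082).tolist())
```

```text
rail1 outer/lead ends [[0.4167, -0.0339, 0.035], [0.4796, -0.0343, 0.035]] [[0.4146, -0.0434, 0.033], [0.4804, -0.0443, 0.033]]
lip inner [[0.4253, -0.0339, 0.035], [0.4705, -0.0343, 0.035]]
ledge crest back edge [[0.4389, -0.0543, 0.031], [0.4566, -0.0542, 0.031]]
bay edge [[0.4363, -0.0258, 0.028], [0.462, -0.0256, 0.028]]
cover front top [[0.4287, -0.0492, 0.082], [0.4645, -0.0492, 0.082]]
```

>>> carry_out --pt "0 -0.3 -0.2 0.0015 0.003 -0.007 0" --pt "0 0 0 0 0 -0.008 0" --pt "0 0 0 0 0 -0.003 0" --pt "0 0 0 0 0 0 0" --pt "0 0 0 0 0 0 0"

```text
clock: 14.0
eef_pos: [0.4493, -0.0864, 0.1216]
orientation: [2.229, 2.212, 0.002]
contact_force: [1.0, 0.3, 0.5]
opening: 0.0372
```

Run:
```python
from h import *
st()
```

```text
t 14.0 p [ 0.4493 -0.0864  0.1216] jaw -0.44 z [ 2.1e-03 -3.0e-04 -1.0e+00] F [1.  0.3 0.5] op 0.0372 q [-0.44  0.62  1.99  0.    0.53 -0.43]
```

>>> carry_out --pt "0 0.1 0.2 -0.001 0.004 -0.004 0" --pt "0 0 0 0 0 -0.003 0" --pt "0 0 0 0 0 -0.001 0" --pt "0 0 0 0 0 0 0" --pt "0 0 0 0 0 0 0"

```text
clock: 14.5
eef_pos: [0.4483, -0.082, 0.1132]
orientation: [2.225, 2.217, 0.0]
contact_force: [0.6, 0.6, -0.2]
opening: 0.0363
```

Run:
```python
from h import *
st();c=snap('wrist','w14.png');c=snap('scene','s14.png')
t=cv2.imread('pics/s14.png');cv2.imwrite('pics/s14c.png',cv2.resize(t[155:275,235:345],None,fx=5,fy=5,interpolation=cv2.INTER_CUBIC))
t=cv2.imread('pics/w14.png');cv2.imwrite('pics/w14c.png',cv2.resize(t[80:300,220:430],None,fx=2.7,fy=2.7,interpolation=cv2.INTER_CUBIC))
```

```text
t 14.5 p [ 0.4483 -0.082   0.1132] jaw -0.22 z [ 8.e-04 -5.e-04 -1.e+00] F [ 0.6  0.6 -0.2] op 0.0363 q [-0.43  0.64  1.99 -0.    0.51 -0.42]
```

View pics/w14c.png

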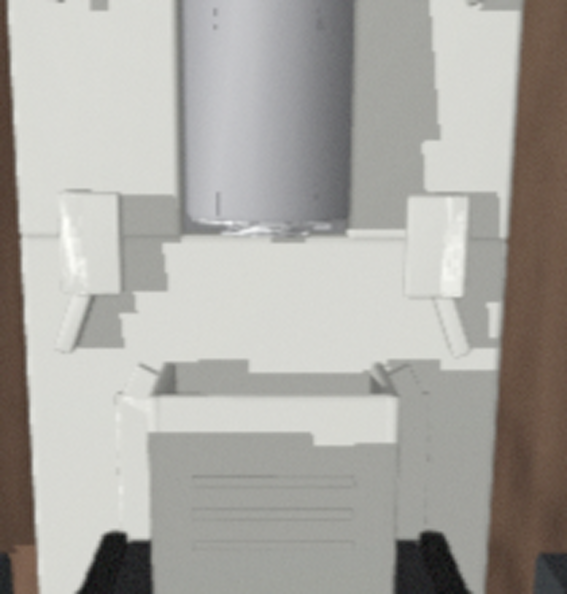

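View pics/s14c.png

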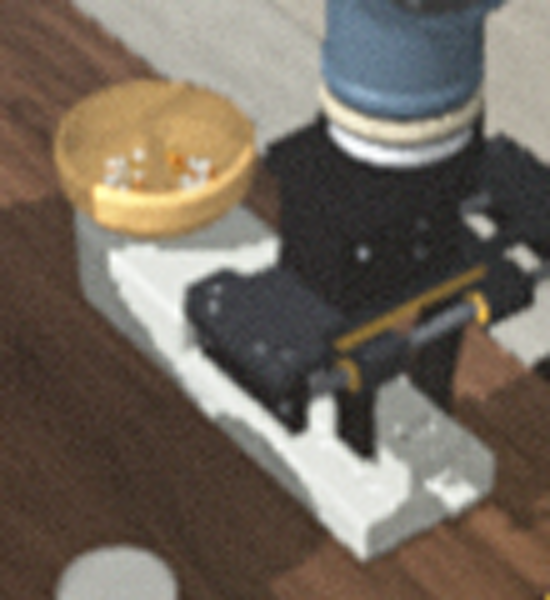

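Run:
```python
from h import *
c=np.load('pics/w14.npz')
def q(uv,z): return np.round(p2w(c,np.array([220,80])+np.array(uv)/2.7,z),4)
print('rail out',q([[62,295],[463,297]],.035).tolist(),'lip',q([[119,294],[405,296]],.035).tolist(),q([[120,194],[408,198]],.035).tolist())
print('deck',q([[12,50],[39,570],[521,50],[488,570]],.028).tolist())
print('cover front top',q([[155,397],[397,397]],.054).tolist(),'flange',q([[117,397],[430,397]],.0325).tolist(), q([[122,500],[428,500]],.0325).tolist())
```

```text
rail out [[0.4161, -0.0338, 0.035], [0.4795, -0.0345, 0.035]] lip [[0.4251, -0.0337, 0.035], [0.4703, -0.0343, 0.035]] [[0.4259, -0.0183, 0.035], [0.4703, -0.0191, 0.035]]
deck [[0.4092, 0.0033, 0.028], [0.4079, -0.0836, 0.028], [0.4881, 0.0029, 0.028], [0.4872, -0.084, 0.028]]
cover front top [[0.4323, -0.0458, 0.054], [0.4672, -0.046, 0.054]] flange [[0.4237, -0.0511, 0.0325], [0.4752, -0.0514, 0.0325]] [[0.4237, -0.069, 0.0325], [0.4754, -0.0693, 0.0325]]
```

>>> carry_out --pt "0 0 -0.5 -0.0018 0 -0.001 0" --pt "0 0 0 0 0 -0.0007 0" --pt "0 0 0 0 0 -0.0003 0" --pt "0 0 0 0 0 0 0" --pt "0 0 0 0 0 0 0"

```text
clock: 15.1
eef_pos: [0.4465, -0.0822, 0.1113]
orientation: [2.235, 2.205, 0.001]
contact_force: [-0.7, -0.3, -0.1]
opening: 0.0369
```

Run:
```python
from h import *
st()
```

```text
t 15.1 p [ 0.4465 -0.0822  0.1113] jaw -0.77 z [ 1.4e-03 -8.0e-04 -1.0e+00] F [-0.7 -0.3 -0.1] op 0.0369 q [-0.43  0.64  2.   -0.    0.5  -0.42]
```

>>> carry_out --pt "0 0 0 0 0 -0.0005 0" --pt "0 0 0 0 0 0 0" --pt "0 0 0 0 0 -0.0005 0" --pt "0 0 0 0 0 0 0" --pt "0 0 0 0 0 0 0"

```text
clock: 15.6
eef_pos: [0.4467, -0.0822, 0.1112]
orientation: [2.234, 2.205, 0.001]
contact_force: [-0.5, -0.4, -0.1]
opening: 0.037
```

Run:
```python
from h import *
st();st();c=snap('wrist','w15.png');st()
t=cv2.imread('pics/w15.png');cv2.imwrite('pics/w15c.png',cv2.resize(t[80:300,220:430],None,fx=2.7,fy=2.7,interpolation=cv2.INTER_CUBIC))
```

```text
t 15.6 p [ 0.4467 -0.0822  0.1112] jaw -0.77 z [ 0.0024 -0.0013 -1.    ] F [-0.5 -0.4 -0.1] op 0.037 q [-0.43  0.64  2.   -0.    0.5  -0.42]
t 15.6 p [ 0.4467 -0.0822  0.1112] jaw -0.77 z [ 0.0024 -0.0013 -1.    ] F [-0.5 -0.4 -0.1] op 0.037 q [-0.43  0.64  2.   -0.    0.5  -0.42]
t 15.65 p [ 0.4467 -0.0822  0.1112] jaw -0.77 z [ 0.0024 -0.0013 -1.    ] F [0.6 0.1 0.9] op 0.0365 q [-0.43  0.64  2.   -0.    0.5  -0.42]
```

View pics/w15c.png

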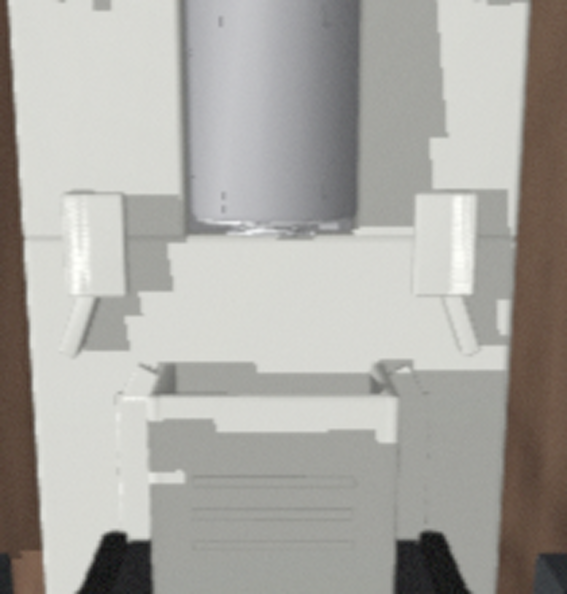

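>>> carry_out --pt "0 0 0 -0.0002 0 -0.001 0" --pt "0 0 0 0 0 -0.0003 0" --pt "0 0 0 0 0 0 0" --pt "0 0 0 0 0 0 0" --pt "0 0 0 0 0 0 0"

```text
clock: 16.15
eef_pos: [0.4466, -0.0821, 0.1111]
orientation: [2.234, 2.204, 0.002]
contact_force: [-0.5, 0.3, 3.1]
opening: 0.0364
```

Run:
```python
from h import *
st()
c=np.load('pics/w15.npz')
def q(uv,z): return np.round(p2w(c,np.array([220,80])+np.array(uv)/2.7,z),4)
print('rail out',q([[64,295],[473,297]],.035).tolist(),'lip',q([[124,294],[414,296]],.035).tolist(),q([[124,194],[416,198]],.035).tolist())
print('deck',q([[12,50],[45,570],[528,50],[497,570]],.028).tolist())
print('cover front top',q([[155,397],[397,397]],.052).tolist(),'flange',q([[117,397],[430,397]],.0305).tolist(), q([[122,500],[428,500]],.0305).tolist())
```

```text
t 16.15 p [ 0.4466 -0.0821  0.1111] jaw -0.77 z [ 0.0034 -0.0016 -1.    ] F [-0.5  0.3  3.1] op 0.0364 q [-0.43  0.64  2.   -0.    0.5  -0.42]
rail out [[0.4157, -0.0334, 0.035], [0.4796, -0.0347, 0.035]] lip [[0.4251, -0.0334, 0.035], [0.4704, -0.0344, 0.035]] [[0.4259, -0.0182, 0.035], [0.4704, -0.0194, 0.035]]
deck [[0.409, 0.0033, 0.028], [0.4078, -0.0826, 0.028], [0.488, 0.0021, 0.028], [0.4868, -0.0838, 0.028]]
cover front top [[0.4311, -0.0458, 0.052], [0.466, -0.0464, 0.052]] flange [[0.4225, -0.0511, 0.0305], [0.4739, -0.0519, 0.0305]] [[0.4223, -0.069, 0.0305], [0.474, -0.0698, 0.0305]]
```

>>> carry_out --pt "0 0.1 0 -0.0005 0.004 0.0004 0" --pt "0 0 0 0 0.005 0 0" --pt "0 0 0 0 0.005 0 0" --pt "0 0 0 0 0.003 0 0" --pt "0 0 0 0 0 0 0"

```text
clock: 16.65
eef_pos: [0.4464, -0.0638, 0.1111]
orientation: [2.234, 2.205, -0.0]
contact_force: [-1.1, -0.3, 1.5]
opening: 0.0365
```

Run:
```python
from h import *
st();c=snap('wrist','w16.png');st()
t=cv2.imread('pics/w16.png');cv2.imwrite('pics/w16c.png',cv2.resize(t[80:300,220:430],None,fx=2.7,fy=2.7,interpolation=cv2.INTER_CUBIC))
```

```text
t 16.65 p [ 0.4464 -0.0638  0.1111] jaw -0.75 z [ 0.0019 -0.002  -1.    ] F [-1.1 -0.3  1.5] op 0.0365 q [-0.39  0.64  2.01 -0.    0.49 -0.37]
t 16.7 p [ 0.4464 -0.0639  0.1111] jaw -0.76 z [ 0.0018 -0.0019 -1.    ] F [0.5 0.9 1. ] op 0.0366 q [-0.39  0.64  2.01 -0.    0.49 -0.38]
```

View pics/w16c.png

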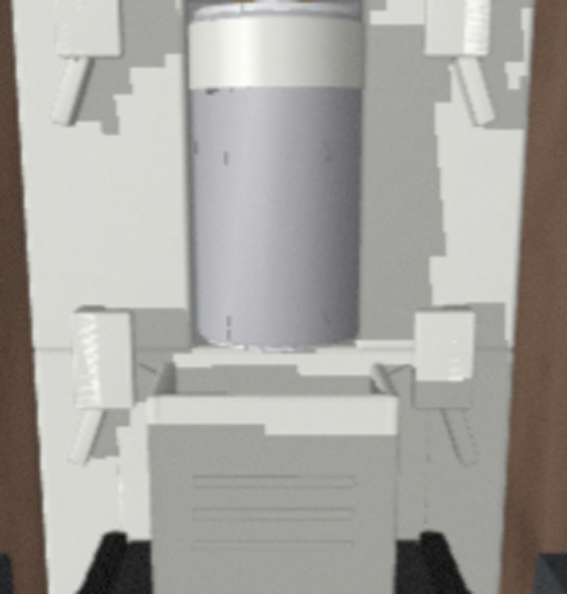

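>>> carry_out --pt "0 0 0 0 0.005 0 0" --pt "0 0 0 0 0.005 0 0" --pt "0 0 0 0 0.005 0 0" --pt "0 0 0 0 0.004 0 0" --pt "0 0 0 0 0 0 0"

```text
clock: 17.2
eef_pos: [0.4464, -0.0432, 0.1111]
orientation: [2.234, 2.205, -0.0]
contact_force: [-0.1, 0.1, 0.9]
opening: 0.0365
```

Run:
```python
from h import *
st();c=snap('wrist','w17.png');st()
t=cv2.imread('pics/w17.png');cv2.imwrite('pics/w17c.png',cv2.resize(t[80:300,220:430],None,fx=2.7,fy=2.7,interpolation=cv2.INTER_CUBIC))
```

```text
t 17.2 p [ 0.4464 -0.0432  0.1111] jaw -0.77 z [ 0.0018 -0.0019 -1.    ] F [-0.1  0.1  0.9] op 0.0365 q [-0.35  0.64  2.01 -0.    0.49 -0.33]
t 17.25 p [ 0.4463 -0.0434  0.1111] jaw -0.77 z [ 0.0017 -0.0019 -1.    ] F [0.7 0.9 0.4] op 0.0367 q [-0.35  0.64  2.01 -0.    0.49 -0.33]
```

View pics/w17c.png

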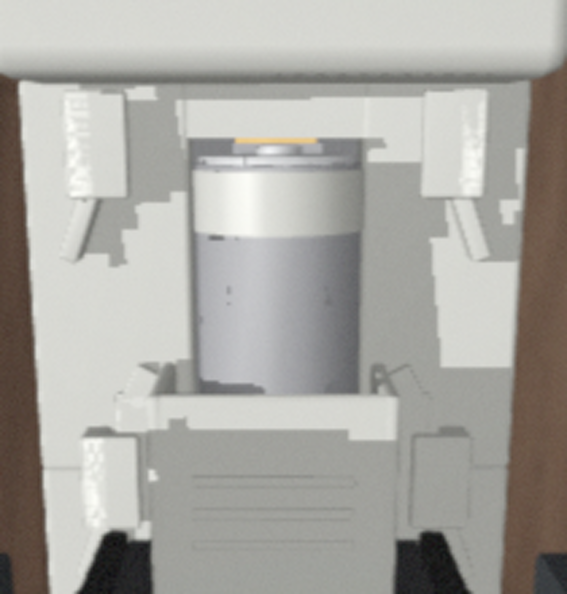

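The cover is about 20 mm into the first rails and is centred, with the battery passing inside. I'm continuing the slide.

>>> carry_out --pt "0 0 0 0.0001 0.005 0 0" --pt "0 0 0 0.0001 0.005 0 0" --pt "0 0 0 0.0001 0.005 0 0" --pt "0 0 0 0 0.003 0 0" --pt "0 0 0 0 0 0 0"

```text
clock: 17.75
eef_pos: [0.4467, -0.024, 0.1111]
orientation: [2.234, 2.204, -0.0]
contact_force: [0.0, -1.4, 0.8]
opening: 0.0364
```

Run:
```python
from h import *
st();c=snap('wrist','w18.png');st()
t=cv2.imread('pics/w18.png');cv2.imwrite('pics/w18c.png',cv2.resize(t[80:300,220:430],None,fx=2.7,fy=2.7,interpolation=cv2.INTER_CUBIC))
```

```text
t 17.75 p [ 0.4467 -0.024   0.1111] jaw -0.78 z [ 0.0019 -0.002  -1.    ] F [ 0.  -1.4  0.8] op 0.0364 q [-0.3   0.64  2.02 -0.    0.48 -0.29]
t 17.8 p [ 0.4467 -0.0241  0.1111] jaw -0.79 z [ 0.0019 -0.002  -1.    ] F [-0.7  0.7  1.5] op 0.0365 q [-0.3   0.64  2.02 -0.    0.48 -0.29]
```

View pics/w18c.png

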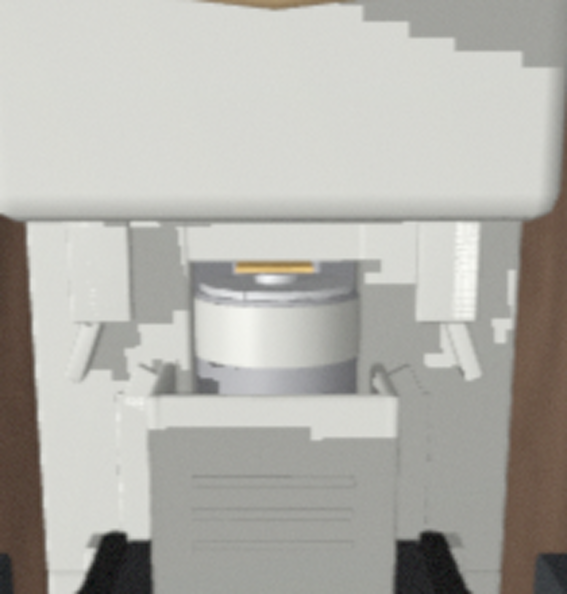

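>>> carry_out --pt "0 0 0 0.0001 0.002 0 0" --pt "0 0 0 0.0001 0.002 0 0" --pt "0 0 0 0.0001 0.002 0 0" --pt "0 0 0 0 0.002 0 0" --pt "0 0 0 0 0 0 0"

```text
clock: 18.3
eef_pos: [0.4472, -0.0157, 0.1111]
orientation: [2.235, 2.203, 0.0]
contact_force: [-0.4, 1.2, 1.3]
opening: 0.0365
```

Run:
```python
from h import *
st()
```

```text
t 18.3 p [ 0.4472 -0.0157  0.1111] jaw -0.82 z [ 0.002 -0.002 -1.   ] F [-0.4  1.2  1.3] op 0.0365 q [-0.29  0.64  2.02 -0.    0.48 -0.27]
```

>>> carry_out --pt "0 0 0 0 0.0015 0 0" --pt "0 0 0 0 0.0015 0 0" --pt "0 0 0 0 0.0015 0 0" --pt "0 0 0 0 0 0 0" --pt "0 0 0 0 0 0 0"

```text
clock: 18.8
eef_pos: [0.4476, -0.0114, 0.1114]
orientation: [2.234, 2.203, 0.0]
contact_force: [-0.5, -0.5, 0.3]
opening: 0.0363
```

Run:
```python
from h import *
st();c=snap('wrist','w19.png');st()
t=cv2.imread('pics/w19.png');cv2.imwrite('pics/w19c.png',cv2.resize(t[80:300,220:430],None,fx=2.7,fy=2.7,interpolation=cv2.INTER_CUBIC))
```

```text
t 18.8 p [ 0.4476 -0.0114  0.1114] jaw -0.79 z [ 0.0033 -0.0031 -1.    ] F [-0.5 -0.5  0.3] op 0.0363 q [-0.27  0.64  2.02 -0.    0.48 -0.26]
t 18.85 p [ 0.4476 -0.0114  0.1114] jaw -0.79 z [ 0.0032 -0.0031 -1.    ] F [-0.5 -0.7  2.2] op 0.0366 q [-0.27  0.64  2.02 -0.    0.48 -0.26]
```

View pics/w19c.png

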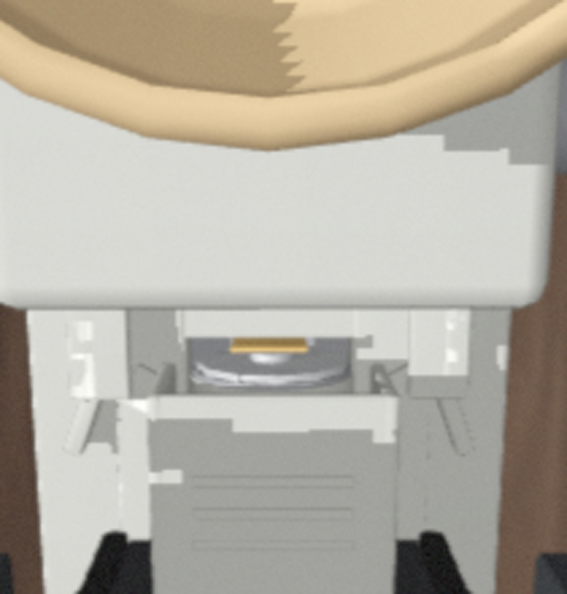

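Run:
```python
from h import *
c=np.load('pics/w19.npz')
def q(uv,z): return np.round(p2w(c,np.array([220,80])+np.array(uv)/2.7,z),4)
print('lips',q([[127,398],[411,376]],.035).tolist(),'rail mouth',q([[70,398],[467,376]],.035).tolist())
print('cover front top',q([[155,397],[397,397]],.052).tolist(),'bay far edge',q([[190,338],[350,338]],.028).tolist(),'contact flange front',q([[155,372],[390,372]],.0305).tolist())
```

```text
lips [[0.4257, 0.0205, 0.035], [0.4712, 0.0234, 0.035]] rail mouth [[0.4166, 0.0207, 0.035], [0.4802, 0.0232, 0.035]]
cover front top [[0.4321, 0.0248, 0.052], [0.467, 0.0243, 0.052]] bay far edge [[0.4357, 0.0288, 0.028], [0.462, 0.0283, 0.028]] contact flange front [[0.4299, 0.0237, 0.0305], [0.4684, 0.0231, 0.0305]]
```

>>> carry_out --pt "0.1 0.1 0 -0.001 0.001 -0.0003 0" --pt "0 0 0 0 0.0015 0 0" --pt "0 0 0 0 0.0015 0 0" --pt "0 0 0 0 0 0 0" --pt "0 0 0 0 0 0 0"

```text
clock: 19.35
eef_pos: [0.4481, -0.0085, 0.1118]
orientation: [2.231, 2.203, 0.002]
contact_force: [0.0, -3.1, 2.3]
opening: 0.0368
```

Run:
```python
from h import *
st()
```

```text
t 19.35 p [ 0.4481 -0.0085  0.1118] jaw -0.74 z [ 0.0053 -0.0037 -1.    ] F [ 0.  -3.1  2.3] op 0.0368 q [-0.27  0.64  2.02 -0.    0.48 -0.25]
```

>>> carry_out --pt "0.2 0.3 0 -0.001 0.002 -0.0006 0" --pt "0 0 0 -0.0002 0.002 -0.0002 0" --pt "0 0 0 0 0.001 0 0" --pt "0 0 0 0 0.001 0 0" --pt "0 0 0 0 0.001 0 0"

```text
clock: 19.85
eef_pos: [0.4486, -0.0055, 0.1119]
orientation: [2.224, 2.208, -0.004]
contact_force: [-1.9, -9.9, 3.1]
opening: 0.0367
```

Run:
```python
from h import *
st()
```

```text
t 19.85 p [ 0.4486 -0.0055  0.1119] jaw -0.43 z [ 0.0037 -0.0073 -1.    ] F [-1.9 -9.9  3.1] op 0.0367 q [-0.26  0.64  2.01 -0.01  0.49 -0.24]
```

>>> carry_out --pt "0.3 0.2 -0.2 -0.0006 0.0012 -0.0004 0" --pt "0 0 0 0 0.0014 0 0" --pt "0 0 0 0 0.0014 0 0" --pt "0 0 0 0 0.0014 0 0" --pt "0 0 0 0 0.0012 0 0"

```text
clock: 20.35
eef_pos: [0.4489, -0.0049, 0.112]
orientation: [2.222, 2.209, -0.011]
contact_force: [-1.5, -9.5, 3.5]
opening: 0.0366
```

Run:
```python
from h import *
st()
```

```text
t 20.35 p [ 0.4489 -0.0049  0.112 ] jaw -0.32 z [ 8.000e-04 -1.080e-02 -9.999e-01] F [-1.5 -9.5  3.5] op 0.0366 q [-0.26  0.64  2.01 -0.02  0.49 -0.23]
```

>>> carry_out --pt "0.4 0 -0.2 -0.0006 0.002 -0.0005 0" --pt "0.3 0 0 0 0.002 -0.0002 0" --pt "0.3 0 0 0 0.002 -0.0002 0" --pt "0.2 0 0 0 0.002 0 0" --pt "0 0 0 0 0.0015 0 0"

```text
clock: 20.85
eef_pos: [0.4489, -0.0048, 0.1119]
orientation: [2.222, 2.218, -0.002]
contact_force: [-2.3, -9.6, 3.0]
opening: 0.0367
```

Run:
```python
from h import *
st()
```

```text
t 20.85 p [ 0.4489 -0.0048  0.1119] jaw -0.1 z [ 8.0e-04 -2.6e-03 -1.0e+00] F [-2.3 -9.6  3. ] op 0.0367 q [-0.26  0.64  2.01 -0.    0.49 -0.25]
```

>>> carry_out --pt "0.2 0 -0.4 -0.002 0.001 -0.0003 0" --pt "0.2 0 -0.2 -0.001 0.0025 -0.0002 0" --pt "0.2 0 -0.2 -0.0007 0.003 -0.0002 0" --pt "0.2 0 0 -0.0005 0.003 0 0" --pt "0 0 0 0 0.002 0 0"

```text
clock: 21.35
eef_pos: [0.448, 0.0008, 0.1117]
orientation: [2.231, 2.207, 0.012]
contact_force: [-2.5, -14.7, 0.9]
opening: 0.0369
```

Run:
```python
from h import *
st();c=snap('wrist','w20.png');st()
t=cv2.imread('pics/w20.png');cv2.imwrite('pics/w20c.png',cv2.resize(t[80:300,220:430],None,fx=2.7,fy=2.7,interpolation=cv2.INTER_CUBIC))
```

```text
t 21.35 p [0.448  0.0008 0.1117] jaw -0.62 z [ 0.0076  0.0028 -1.    ] F [ -2.5 -14.7   0.9] op 0.0369 q [-0.25  0.64  2.02  0.01  0.48 -0.25]
t 21.4 p [0.448  0.0007 0.1117] jaw -0.58 z [ 0.0076  0.0024 -1.    ] F [-2.2 -9.8  0.8] op 0.0368 q [-0.25  0.64  2.02  0.01  0.48 -0.25]
```

View pics/w20c.png

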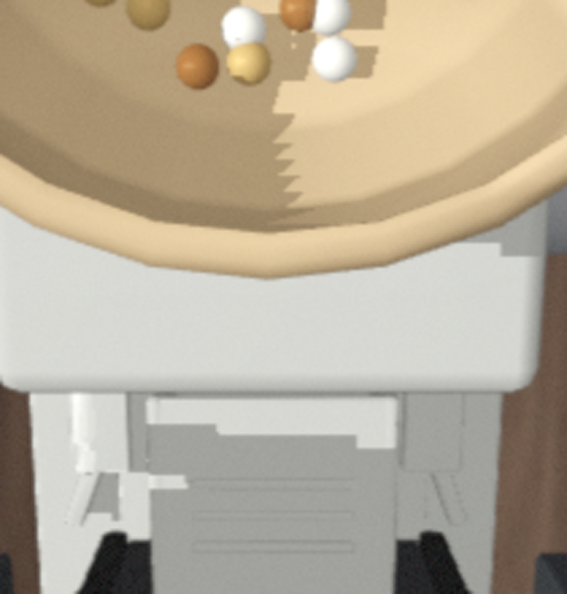

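Run:
```python
from h import *
c=np.load('pics/w20.npz')
def q(uv,z): return np.round(p2w(c,np.array([220,80])+np.array(uv)/2.7,z),4)
print('cover front top',q([[155,397],[397,397]],.052).tolist(),'lips',q([[127,471],[405,469]],.035).tolist(),'head low edge',q([[150,392],[400,392]],.050).tolist())
snap('scene','s20.png')
t=cv2.imread('pics/s20.png');cv2.imwrite('pics/s20c.png',cv2.resize(t[155:275,235:345],None,fx=5,fy=5,interpolation=cv2.INTER_CUBIC))
st()
```

```text
cover front top [[0.4326, 0.0371, 0.052], [0.4676, 0.0366, 0.052]] lips [[0.4257, 0.0206, 0.035], [0.4712, 0.0203, 0.035]] head low edge [[0.4317, 0.0374, 0.05], [0.4683, 0.0369, 0.05]]
t 21.45 p [0.448  0.0007 0.1117] jaw -0.59 z [ 0.0075  0.0026 -1.    ] F [ -0.7 -10.3   0.4] op 0.0365 q [-0.25  0.64  2.02  0.01  0.48 -0.25]
```

View pics/s20c.png

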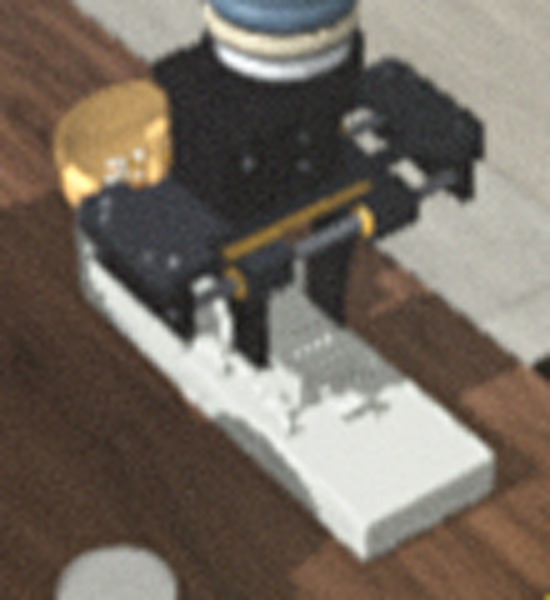

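>>> carry_out --pt "0 0.3 0 -0.0005 0.002 0 0" --pt "0 0 0 0 0.0025 0 0" --pt "0 0 0 0 0.0025 0 0" --pt "0 0 0 0 0 0 0" --pt "0 0 0 0 -0.0005 0 0"

```text
clock: 21.95
eef_pos: [0.448, 0.0008, 0.1115]
orientation: [2.22, 2.214, -0.006]
contact_force: [-0.3, 1.1, 1.5]
opening: 0.0366
```

Run:
```python
from h import *
st()
```

```text
t 21.95 p [0.448  0.0008 0.1115] jaw -0.17 z [ 0.0019 -0.0072 -1.    ] F [-0.3  1.1  1.5] op 0.0366 q [-0.25  0.64  2.01 -0.01  0.49 -0.23]
```

It didn't move under the extra push, and it didn't spring back once the force was off, so the cover is home. I'm opening the gripper and lifting clear.

>>> carry_out --pt "0 0 0 0 0 0 0.5" --pt "0 0 0 0 0 0 0.65" --pt "0 0 0 0 0 0 0.7" --pt "0 0 0 0 0 0 0.7" --pt "0 0 0 0 0 0 0.7"

```text
clock: 22.45
eef_pos: [0.4461, 0.0033, 0.1106]
orientation: [2.223, 2.218, -0.008]
contact_force: [0.7, 0.4, 0.6]
opening: 0.0597
```

>>> carry_out --pt "0 0 0 0 0 0.008 0.7" --pt "0 0 0 0 -0.01 0.03 0.7" --pt "0 0 0 0 -0.045 0.04 0.7" --pt "0 0 0 0 -0.045 0.02 0.7" --pt "0 0 0 0 -0.03 0 0.7"

```text
clock: 22.95
eef_pos: [0.4444, -0.1197, 0.2072]
orientation: [-2.212, -2.228, 0.013]
contact_force: [-0.1, -0.4, -0.5]
opening: 0.0609
```

Run:
```python
from h import *
st();c=snap('wrist','w21.png');snap('scene','s21.png');snap('top','t21.png')
t=cv2.imread('pics/s21.png');cv2.imwrite('pics/s21c.png',cv2.resize(t[155:275,235:345],None,fx=5,fy=5,interpolation=cv2.INTER_CUBIC))
```

```text
t 22.95 p [ 0.4444 -0.1197  0.2072] jaw 0.39 z [-0.0071 -0.0043 -1.    ] F [-0.1 -0.4 -0.5] op 0.0609 q [-0.5   0.45  1.92 -0.01  0.78 -0.5 ]
```

View pics/w21.png

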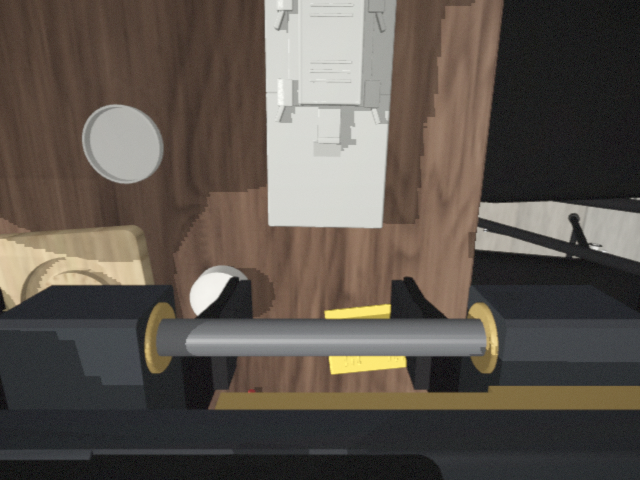

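View pics/s21c.png

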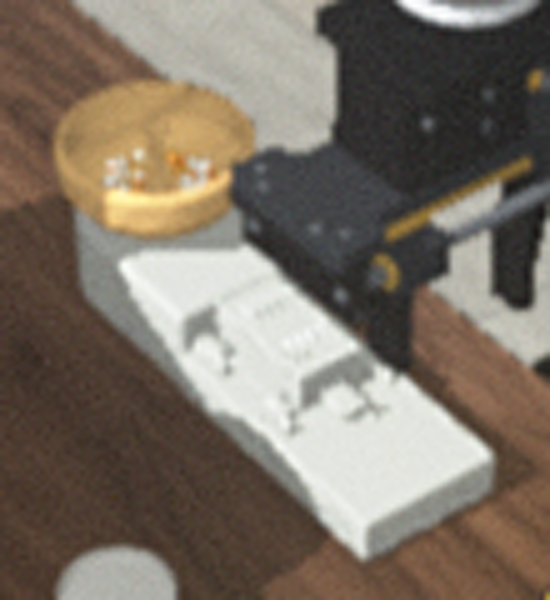

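Run:
```python
from h import *
c=np.load('pics/w21.npz')
t=cv2.imread('pics/w21.png');cv2.imwrite('pics/w21c.png',cv2.resize(t[0:235,250:410],None,fx=2.5,fy=2.5,interpolation=cv2.INTER_CUBIC))
cv2.imwrite('pics/w21d.png',cv2.resize(t[85:165,270:390],None,fx=6,fy=6,interpolation=cv2.INTER_CUBIC))
```

```text
(no output)
```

View pics/w21d.png

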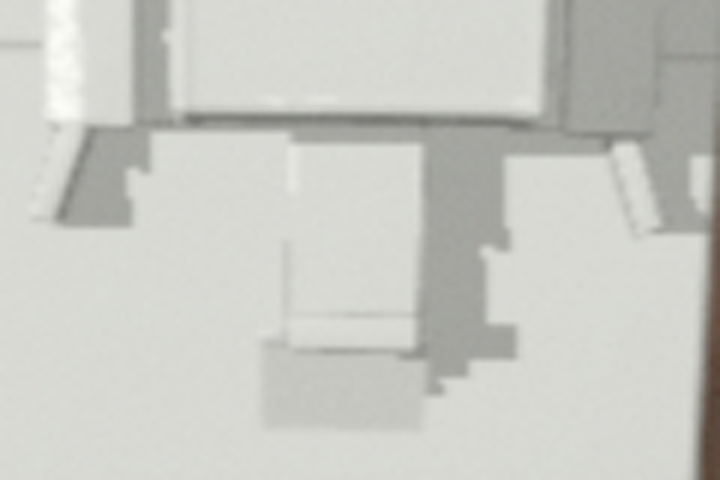

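Run:
```python
from h import *
c=np.load('pics/w21.npz')
def q(uv,z): return np.round(p2w(c,np.array([270,85])+np.array(uv)/6,z),4)
print('ramp foot',q([[262,429],[423,429]],.028).tolist(),'rail1 mouth',q([[46,122],[652,133]],.035).tolist())
for z in(.036,.038,.0395,.042): print('tab end',z,q([[290,349],[415,349]],z).tolist(), 'width')
print('ledge side left start',q([[262,338]],.0325).tolist(),'cover rear top',q([[188,115],[543,115]],.052).tolist())
s=bot.read_state()
```

```text
ramp foot [[0.4388, -0.0657, 0.028], [0.4566, -0.0656, 0.028]] rail1 mouth [[0.4164, -0.0338, 0.035], [0.4797, -0.0346, 0.035]]
tab end 0.036 [[0.442, -0.0567, 0.036], [0.4553, -0.0567, 0.036]] width
tab end 0.038 [[0.442, -0.0566, 0.038], [0.4552, -0.0566, 0.038]] width
tab end 0.0395 [[0.442, -0.0566, 0.0395], [0.4552, -0.0565, 0.0395]] width
tab end 0.042 [[0.4421, -0.0565, 0.042], [0.4551, -0.0564, 0.042]] width
ledge side left start [[0.4389, -0.0557, 0.0325]] cover rear top [[0.4321, -0.0339, 0.052], [0.4668, -0.0337, 0.052]]
```

```bash
python3 -c "
from plant import bot
print(bot.hand_in())"
```

```text
the job is handed in; nothing more can be done
None
```

The battery is in its bay with the nub end towards the bowl, and the cover is slid fully home with the gripper let go. I handed the job in at about 23 s. `hand_in()` reports no verdict, so what follows rests on my own measurements.

- **Battery:** before the cover went on, the images put its middle about 1.5 mm from the bay centre, at the right height. It was then hidden under the cover and not seen again.
- **Cover:** it rests about 0.5–1 mm short of fully home at most, inside the 2.5 mm allowance. The highest push I read was about 15 N, though I only read the force every half second. An extra gentle push did not move it, and it did not spring back when I let off.
- **Tab:** I judge it clicked from three signs: the resistance dropped past the crest, the cover stopped at the end stop, and the tab's end sits where it should behind the ledge. I could not see the nose itself.
- **Disagreements:** the top camera put the spinner and battery about 4–5 mm lower in x than the wrist camera. I used the wrist camera, and the grasps and rail entry fitted it. The cover ran about 1–1.6 mm to one side in the rails (play 1.5 mm), within the 3 mm limit.
- **Other things on the bench:** the arm did not touch the dish, jar, marker or coloured look-alikes. I did not measure their positions again at the end.

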